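# Clear the lantern off the bedside chest and unlock its flap

### The arm

A 7-joint arm with a two-finger parallel gripper is mounted at the origin on the work surface. World frame = base frame: x ahead of the robot, y to its left, z up, the work surface at z = 0. Lengths are in mm, angles in degrees, forces in N, time in s.
With the tool pointing down it reaches from about 350 to 900 mm from the base axis. Payload 19.9 kg.
Tool frame: the origin (TCP) lies between the finger pads; the fingertips stand 19 mm ahead of it and the grasp point (between the pads) is the TCP (tip_reach is the distance from the TCP to the fingertips, in mm); z points along the fingers, y is the direction in which the jaws open and shut (so a half turn about z gives the same grasp; the last joint's range is limited). The gripper opens to 85 mm and grips with 20 to 120 N. Pads are 22 mm wide; open, the fingers measure 114 mm over their backs; the gripper's body (76 mm by 85 mm) begins 54 mm behind the grasp point. The pads swing forward as they close: fully open they stand 13 mm farther back than shut.
Start: joints at [68.325, 23.915, -0.59, 92.452, 0.269, 63.638, -3.037], TCP at [206.538, -589.869, 250.26] pointing down, gripper open.
Joint ranges: [-161.28, 161.28], [-22.2, 115.67], [-73.04, 71.86], [3.21, 147.25], [-68.34, 248.33], [10.77, 114.83], [-161.83, 161.83]. Speed limits (degrees/s): [108.29, 108.29, 136.94, 136.94, 172.46, 172.46, 172.46].

### API

Orientations are given as [roll, pitch, yaw] about the fixed x, y, z axes, in that order (R = Rz(yaw) Ry(pitch) Rx(roll)).
In Python, from cell import sense, grab_frame, hand_in, recognise, tip_reach gives the robot as it stands.
- The arm moves only by the tool step_arm, never from a script. Its argument "deltas" is a list that holds one entry, the list of rows, each a list of 7 numbers: the closure in counts, from 0 (fully open) to 255 (shut), then the shift along the tool's x, y, z in m, then the turn, a rotation vector about the tool's x, y, z in rad. In form: [[[claw, tx, ty, tz, wx, wy, wz], ...]]. A call has 1 to 5 rows; each row is the pose to reach, as a shift and turn from the pose commanded when the call began, along the tool's axes at that moment; what a row does not reach only later rows make up. A row lasts 1/10 s, in which the tool goes at most 50 mm and 8.59 degrees, less where a joint would pass 70% of its speed; a pose out of reach is approached as far as the arm can. A call with a gripper value outside its range is refused whole. The fingers move at their own pace and stop on an object; "newtons" is the grip in N (left out, the last holds). Time passes only in rows, so rows that repeat a pose let the fingers close. It gives the time, the measured TCP pose, the force and the opening at its end, in the units of the state.
- sense(): the state, without advancing time (a new reading comes with each control period).
- grab_frame(name): name is "scene" or "top"; returns a dict with "pixels" (384x512x3 uint8, red, green, blue), "fx", "fy", "cx", "cy" (pixels), "k1" (the pictures are not rectified: a ray, as slopes to the right and down, at radius r is drawn at 1 + k1 r^2 times it, then the intrinsics apply), "T" (4x4, takes a point from camera to world coordinates). Camera axes: x right, y up, looking along -z (the intrinsics and any distortion apply to the point x, -y, -z); pixel columns grow to the right and rows downward; lengths in mm; the calibration is good to about 2 mm. A picture is of the moment at which its call begins. There is no depth.
- hand_in(): hands the job in, once; it reports no verdict.
Trained networks look in a picture, given as the dict that the camera call returned (one of the last four; its "shot" number tells which), for a name from the list of things; names that differ only in an ending like _2 or _b are one class to them, and where a whole thing is asked for, a point or a joint stands for the part that bears it (a point fixed in the world has none). Each returns a list of dicts, best first, with "confidence" (0 to 1); they miss things now and then, are a little off and sometimes report something else, mostly with a low value. They report only what shows in the picture. A call takes as long as a camera call. They do not tell look-alikes from the thing itself.
- recognise(picture, target): "xyz" ([x, y, z] in mm, in world coordinates, good to about 4 mm: the middle of the surface that is visible of it).
The state is a dict: "time_s": time; "joints": joint angles; "qvel": joint speeds; "tau": joint torques, N m; "tool_pos": TCP position; "tcp_rot": TCP orientation; "ft_force": force on the tool from outside, world axes, zero at the start; "moment": the same for the moment, N m; "grip_width": finger opening in mm.
Only numpy, scipy, OpenCV 4.12 (cv2) and the standard library are available. Lean on these libraries where they do the work, as an engineer would, in place of code of your own. Each camera call takes 0.05 s, during which the arm holds its last target.

### The job

Take the lantern off the flap of the pine chest and hang it by its handle on the hook of the white stand. Then take the red-headed key from its dark wooden block, push it fully home in the chest's lock without forcing it (the pins are sticky: when it binds, wiggle it past them) and turn it clockwise a full quarter turn, as far as it goes. The lock springs back, so finish while still gripping the key and holding it turned, ready for me to lift the flap; leave the phone, the book and the mug where they are.

Things in the scene. Friction and masses are not known exactly. Their poses are not given: they have to be found in the camera images.
- lock (a joint): turn of the lock's brass plug, rad: 0 at rest, growing clockwise seen from above, stop at 1.62. A spring drives it back (0.04 N m at rest, 0.1 N m at a quarter turn), so it stays turned only while the key is held. It turns only with the key within 2.5 mm of fully home. The key has play in the slot: the hand must turn 0.1 to 0.3 rad further than the plug. Its bolt is clear of the flap at 1.25.
- keyway (a point): mouth of the keyhole: centre of the top face of the lock's 23 mm brass plug, 90 mm above the table (z up), and turns with it. The slot runs straight down, 11.5 (x) by 4.9 mm (y), flared 2 mm each way at the top. Sticky pins poke in from both x ends 10 and 18 mm down: a straight push binds there; under a push of 8 to 12 N, rock the key 1.5 to 2.5 mm either way along x to pass.
- pins: the lock's four sticky spring pins, unseen inside the keyhole, in two pairs 10 and 18 mm below its mouth; origin at keyway, same axes. Each slides aside along x with 7 N. Pressed straight down on by the key they wedge: a push of over 25 N there is forcing.
- key_bow (a point): centre of the key's red head, 26 (x) x 10 (y) x 34 mm (z, up), 25 mm above the underside of the steel shoulder (20 x 13 x 3 mm); the blade below that is 9 (x) x 4 (y) x 30 mm, tip tapered over 2.4 mm, either way round fits. 30 g. At the start the key stands blade down in its block, shoulder on the block, and lifts straight out. Fully home in the lock, this point is 25 mm above keyway.
- key_tip (a point): tip of the key's blade, 55 mm below key_bow along the key's z; same axes.
- key_block: dark wooden block, 70 (x) x 110 (y) x 45 mm high, fixed to the table, that holds the key; origin at the centre of its underside. The key's slot is 24 mm along +y from its centre; a recess with two coins is at the other end.
- chest: low pine chest, 240 (x) x 300 (y) x 85 mm high, fixed to the table; origin at the centre of its underside, front towards -x. The fixed front rail (72 mm deep) carries the lock in a 58 x 64 mm steel plate, 85 mm from the centre along -x; behind lies the flap, flush with the rail, hinged at the far edge.
- lantern_center (a point): centre, half-way up, of the lantern, 79.5 mm above its underside: grey base and cap 72 mm in diameter with a glowing opal cylinder between (104 mm high), and a fixed upright handle in its y-z plane. z up. 180 to 330 g. It stands on the chest's flap at the start.
- lantern_bar (a point): middle of the lantern's straight tan handle bar, 75.5 mm above lantern_center. The bar is 8 mm thick and runs 44 mm either way along y; 47 mm of free space lies below it down to the cap, and 6 mm brass sides come down 46 to 50 mm either side. The hook goes under the middle of the bar, so grip the bar to one side of the middle (about 26 mm).
- hook_seat (a point): where the middle of the lantern's bar rests on the stand's hook, 208 mm above the table. The white stand is fixed: base 160 x 120 x 20 mm, an upright 8 mm post 77 mm along +x from here, and from its top a level arm, 8 mm thick, its middle 200 mm up, along -x, turned up at the end. z up. The bar hangs across the arm, along y, from 20 mm on the -x side to 45 mm on the +x side of this point.
- hook_tip (a point): top of the upturned end of the hook, 36 mm along -x from hook_seat and 222 mm above the table; same axes as hook_seat.
- phone: white phone lying on the table, 70 x 145 x 8 mm; origin at the centre of its underside. A bystander.
- book: cream and blue hardback lying on the table, 130 x 190 x 26 mm; origin at the centre of its underside. A bystander.
- mug: blue mug, 80 mm across, 90 mm high; origin at the centre of its underside. A bystander.
Mind the look-alikes: they are no part of the job. What is shaped like the part that bears lantern_center but orange or purple is not meant.

How it is judged (in metres and radians):
On the way, in this order (a step that is already met when the one before it is completed fails the run):
1. the lantern hangs by its bar on the hook, let go (contact force between lantern and stand above 0.8 N and contact force between lantern and the arm below 0.1 N and contact force between lantern and the fingers below 0.1 N and x of lantern_bar in the frame of hook_seat between -0.035 and 0.05 m and height (world z) of lantern_bar above 0.195 m and angle between lantern_center's own z axis and vertical below 0.45 rad and horizontal distance between lantern_bar and hook_seat below 0.055 m), for 0.3 s.
2. the key is fully home in the lock, not yet turned (z of key_bow in the frame of keyway below 0.0275 m and horizontal distance between key_bow and keyway below 0.005 m and value of joint lock below 0.5 rad), for 0.1 s.
3. the key is turned a quarter turn (value of joint lock above 1.3 rad and z of key_bow in the frame of keyway below 0.0275 m), for 0.3 s.
At the end, for the whole second after the job is handed in: The lantern hangs freely by its bar on the hook of the stand (bar above 195 mm and within 55 mm of the seat, lantern within 0.45 rad of upright), the key is fully home (within 2.5 mm, within 5 mm of the plug's axis) and the robot's fingers hold it with the lock turned by at least 1.3 rad (all of step 1 and all of step 3 and horizontal distance between key_bow and keyway below 0.005 m and contact force between key and the fingers above 1 N); the arm keeps its last pose, push and grip.
It fails at once if the phone is pushed about (distance of phone from where it was at the start of the episode above 0.03 m).
It fails at once if the book is pushed about (distance of book from where it was at the start of the episode above 0.03 m).
It fails at once if the mug is pushed about (distance of mug from where it was at the start of the episode above 0.03 m).
It fails at once if the lantern is knocked over (angle between lantern_center's own z axis and vertical above 1 rad).
It fails at once if the key is forced against the sticky pins (contact force between key and pins above 45 N and z of key_bow in the frame of keyway above 0.0265 m).
It also fails if it takes over 70 s, if anything falls off the work surface, if the arm or the gripper's body presses on something with over 40 N, if the wrist force passes 120 N, or if a joint passes its speed limit or range.

## Working session

There is one attempt and no reset: what is moved stays moved. The work goes in short steps, Python scripts to look and compute and a tool call to move; the robot and the scene stay as the last step left them, time stands still between calls to the robot, and variables do not carry over. Pictures are saved under pics/ and viewed, and the job is handed in when it is done.

Besides the shell and the picture viewer there is one more tool, called after "Emit:" as a command line: name --argument value ..., lists and objects as JSON in quotes. step_arm: Moves the arm, as the interface text tells. Its arguments: {"type":"object","properties":{"deltas":{"type":"array","items":{"type":"array","items":{"type":"array","items":{"type":"number"}}}},"newtons":{"type":"number"}},"required":["deltas"]}

```bash
mkdir -p pics; ls; python3 - <<'E'
from cell import *
import cv2
print(sense())
for n in ("scene","top"):
    f=grab_frame(n); cv2.imwrite(f"pics/{n}0.png",f["pixels"][:,:,::-1])
    print(n,f["fx"],f["fy"],f["cx"],f["cy"],f["k1"],f["T"],f["shot"])
    for t in ("lantern_center","key_bow","key_block","chest","lock","hook_seat","hook_tip","lantern_bar","keyway","phone","book","mug"):
        try: print(t,[( [round(v) for v in d["xyz"]],round(d["confidence"],2)) for d in recognise(f,t)])
        except Exception as e: print(t,e)
E
```

```text
pics
{'time_s': 0.0, 'joints': array([68.32751529, 23.94930589, -0.59164001, 92.48510597,  0.26946519,
       63.64015692, -3.03606595]), 'qvel': array([ 0.06066651,  0.04899095, -0.09610924,  0.05367903, -0.01978008,
        0.02426741,  0.08440156]), 'tau': array([-8.54812024e-04, -8.64436126e+01,  6.78453594e-01, -4.34897375e+01,
        1.91018003e-02,  7.24210404e-03,  4.54872304e-05]), 'tool_pos': array([ 206.41018345, -589.57935636,  249.64943156]), 'tcp_rot': array([-1.79926977e+02,  5.00869789e-03,  1.92970807e+01]), 'ft_force': array([ 0.22433593,  0.35714973, -0.13221618]), 'moment': array([0.03445068, 0.08240515, 0.07925371]), 'grip_width': 85.44951076891803}
scene 369.0403412615336 369.0403412615336 257.81217355164773 190.50055943086977 -0.06718264552642877 [[ 6.02723088e-01 -4.66815859e-01  6.47153640e-01  1.18451495e+03]
 [ 7.97942059e-01  3.48886932e-01 -4.91494028e-01 -4.30076079e+02]
 [ 3.65375885e-03  8.12625906e-01  5.82774216e-01  7.08169384e+02]
 [ 0.00000000e+00  0.00000000e+00  0.00000000e+00  1.00000000e+00]] 1
lantern_center [([378, -182, 87], 0.79), ([626, 
[... 504 characters left out ...]
76 -0.03547137437155236 [[ 1.80799454e-02  9.99076588e-01 -3.89754525e-02  5.34838569e+02]
 [-9.99739990e-01  1.86061956e-02  1.31818871e-02  2.47884164e+01]
 [ 1.38948997e-02  3.87269907e-02  9.99153217e-01  1.24462784e+03]
 [ 0.00000000e+00  0.00000000e+00  0.00000000e+00  1.00000000e+00]] 2
lantern_center [([812, 97, 104], 0.81), ([368, -171, 103], 0.72)]
key_bow []
key_block [([468, -340, 44], 0.96)]
chest [([592, 14, 88], 0.97)]
lock []
hook_seat [([490, 354, 17], 0.8)]
hook_tip []
lantern_bar [([364, -164, 102], 0.88), ([812, 97, 102], 0.62), ([613, -9, 188], 0.61)]
keyway []
phone [([371, -3, 6], 0.81)]
book [([698, 342, 25], 0.8)]
mug [([696, -346, 37], 0.73), ([469, -337, 45], 0.6)]
```

View pics/scene0.png

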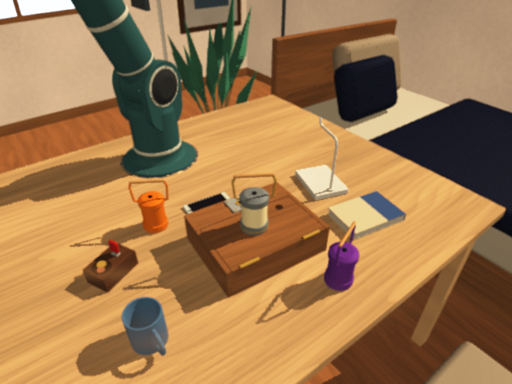

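View pics/top0.png

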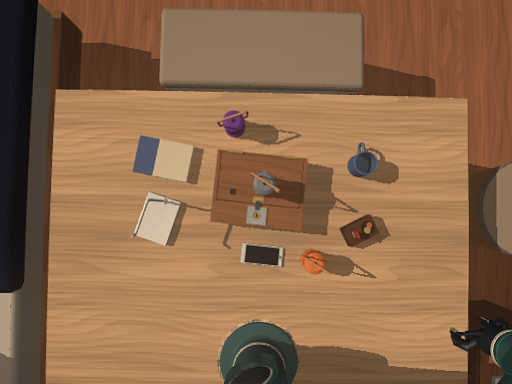

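The scene view shows the chest with the grey lantern at about (254,210), the key block at (110,268), the hook stand at (325,170), and orange and purple look-alikes at (153,210) and (341,262). In the top view the lantern is at (265,183), the lock plate at (257,215), the key at (356,236) and the stand at (158,218). I'll zoom in to measure.

```bash
cat > h.py <<'E'
import numpy as np, cv2, pickle
from cell import *
def proj(f,P):
    P=np.atleast_2d(np.asarray(P,float)); T=np.asarray(f["T"])
    c=(P-T[:3,3])@T[:3,:3]
    a=c[:,0]/-c[:,2]; b=-c[:,1]/-c[:,2]; r2=a*a+b*b; s=1+f["k1"]*r2
    return np.c_[f["fx"]*a*s+f["cx"], f["fy"]*b*s+f["cy"]]
def ray(f,uv):
    x=(uv[0]-f["cx"])/f["fx"]; y=(uv[1]-f["cy"])/f["fy"]; a,b=x,y
    for _ in range(20):
        s=1+f["k1"]*(a*a+b*b); a,b=x/s,y/s
    T=np.asarray(f["T"]); return T[:3,3], T[:3,:3]@np.array([a,-b,-1.])
def atz(f,uv,z):
    o,d=ray(f,uv); return o+d*(z-o[2])/d[2]
def tri(f1,uv1,f2,uv2):
    o1,d1=ray(f1,uv1);o2,d2=ray(f2,uv2);d1/=np.linalg.norm(d1);d2/=np.linalg.norm(d2)
    A=np.c_[d1,-d2];t=np.linalg.lstsq(A,o2-o1,rcond=None)[0]
    p,q=o1+t[0]*d1,o2+t[1]*d2; return (p+q)/2,np.linalg.norm(p-q)
def crop(f,x0,y0,w,h,k,name):
    im=f["pixels"][y0:y0+h,x0:x0+w,::-1]
    im=cv2.resize(np.ascontiguousarray(im),None,fx=k,fy=k,interpolation=cv2.INTER_CUBIC)
    for i in range(0,w,10):
        cv2.putText(im,str(x0+i),(i*k,8),0,.3,(255,255,255),1); cv2.line(im,(i*k,0),(i*k,4 if i%50 else 12),(0,255,255),1)
    for i in range(0,h,10):
        cv2.putText(im,str(y0+i),(0,i*k+4),0,.3,(255,255,255),1)
    cv2.imwrite(f"pics/{name}.png",im)
def save(f,n): pickle.dump(dict(f),open(n+".pkl","wb"))
def load(n): return pickle.load(open(n+".pkl","rb"))
E
python3 - <<'E'
from h import *
a=grab_frame("scene");b=grab_frame("top");save(a,"s0");save(b,"t0")
crop(b,200,140,115,95,6,"t_chest");crop(b,335,205,50,50,10,"t_key");crop(b,125,180,70,70,8,"t_stand")
crop(a,180,165,155,125,5,"s_chest");crop(a,75,230,70,65,8,"s_key");crop(a,285,110,75,100,6,"s_stand")
E
```

```text
(no output)
```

View pics/t_chest.png

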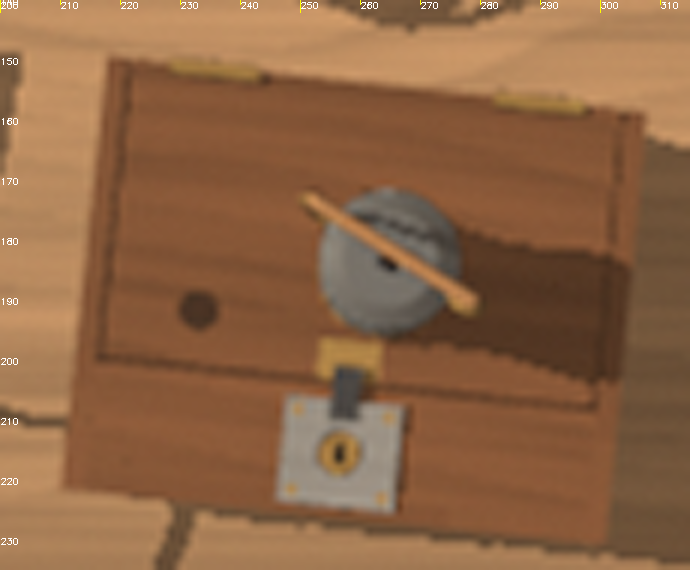

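View pics/t_key.png

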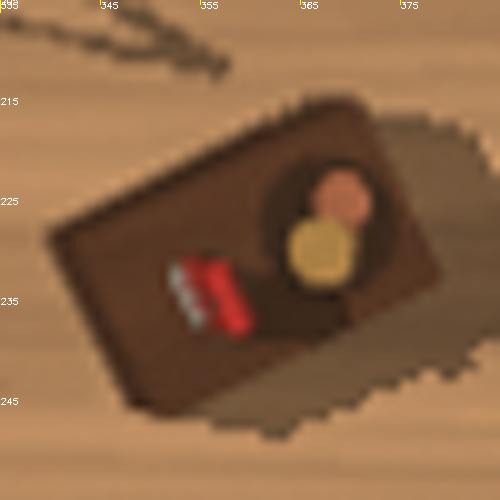

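View pics/t_stand.png

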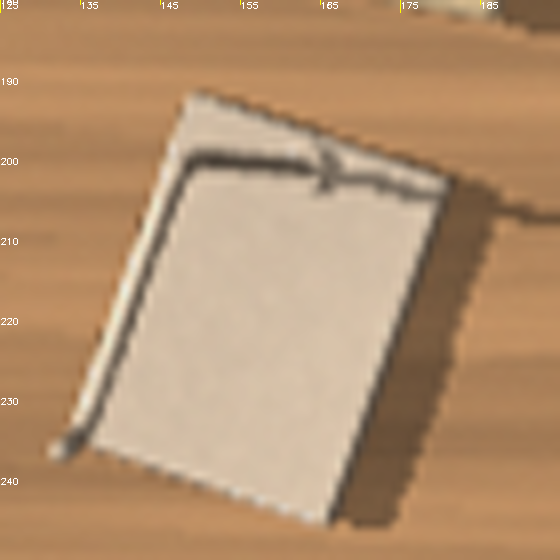

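View pics/s_chest.png

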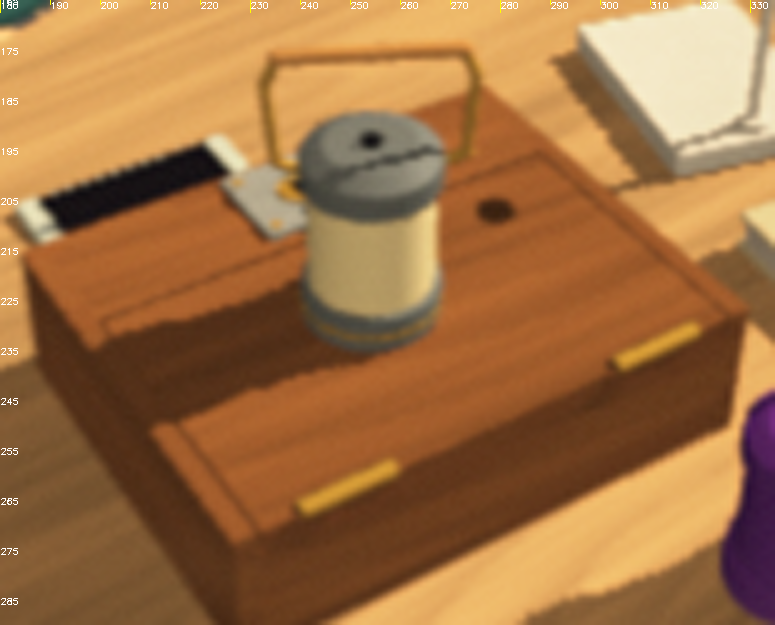

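View pics/s_key.png

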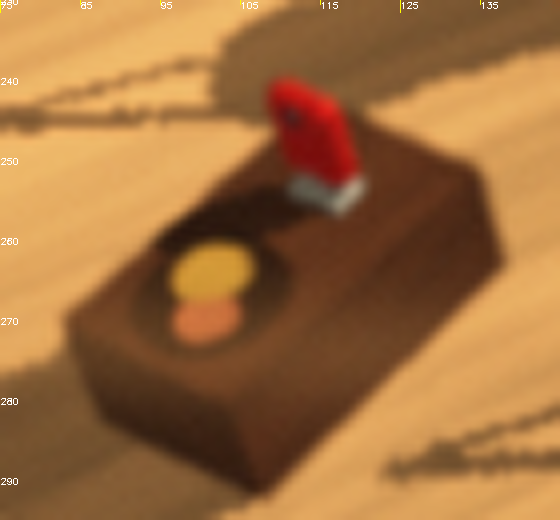

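View pics/s_stand.png

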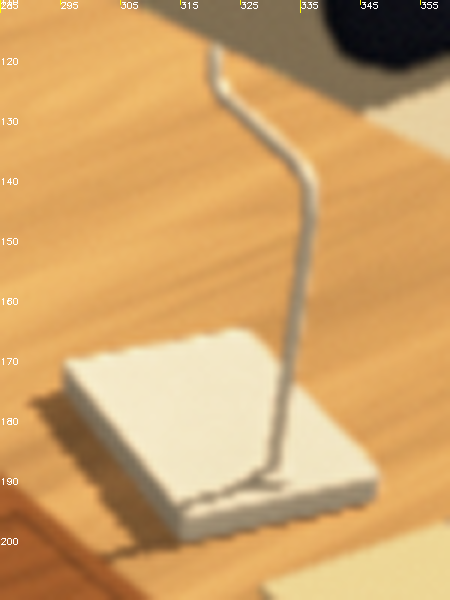

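```bash
cat > m.py <<'E'
from h import *
a=load("s0");b=load("t0")
def px(k,x0,y0,u,v): return ((u+.5)/k-.5+x0,(v+.5)/k-.5+y0)
T=lambda u,v:px(6,200,140,u,v); K=lambda u,v:px(10,335,205,u,v); S=lambda u,v:px(8,125,180,u,v)
sC=lambda u,v:px(5,180,165,u,v); sK=lambda u,v:px(8,75,230,u,v); sS=lambda u,v:px(6,285,110,u,v)
E
python3 - <<'E'
from m import *
np.set_printoptions(precision=1,suppress=True)
c=[atz(b,T(*p),85) for p in((108,58),(645,115),(605,545),(62,488))]
print("chest",*c,[np.linalg.norm(c[i]-c[i-1]) for i in range(4)],np.mean(c,0))
ax=(c[0]+c[1]-c[2]-c[3]);cy=np.degrees(np.arctan2(ax[1],ax[0]));print("yaw",cy,"pred keyway",np.mean(c,0)[:2]-85*np.array([np.cos(np.radians(cy)),np.sin(np.radians(cy))]))
cs=[atz(a,sC(*p),85) for p in((25,255),(485,87),(745,312),(240,545))]
print("chest scene",*cs,np.mean(cs,0))
print("plug",atz(b,T(339,453),90))
pl=[(288,394),(406,407),(394,513),(275,500)]
print("plate",np.mean([atz(b,T(*p),87) for p in pl],0))
L=[tri(a,sC(272,60),b,T(470,305)),tri(a,sC(468,53),b,T(307,197))];print("bar",L)
l=[atz(b,T(*p),240) for p in((307,197),(470,305))];print(l,np.mean(l,0),np.degrees(np.arctan2(*(l[0]-l[1])[1::-1])),np.linalg.norm(l[0]-l[1]))
l=[atz(a,sC(*p),240) for p in((272,60),(468,53))];print(l,np.mean(l,0),np.linalg.norm(l[0]-l[1]))
print("cap top",atz(b,T(390,260),85+131.5-7))
print("cap scene",)
k=[atz(b,K(*p),87) for p in((215,262),(245,335))];print("key",k,np.mean(k,0),np.degrees(np.arctan2(*(k[1]-k[0])[1::-1])))
bl=[atz(b,K(*p),45) for p in((47,237),(365,98),(443,275),(140,410))];print("block",*bl,np.mean(bl,0),[np.linalg.norm(bl[i]-bl[i-1]) for i in range(4)])
bs=[atz(a,sK(*p),45) for p in((63,318),(262,118),(480,168),(220,400))];print("blocks",*bs,np.mean(bs,0))
print("stand post",atz(b,S(190,160),200),"bend",atz(b,S(80,437),200),"tip",atz(b,S(60,450),222))
print("tri tip",tri(b,S(60,450),a,sS(217,45)),"post",tri(b,S(190,160),a,sS(310,172)), "bend",tri(b,S(80,437),a,sS(220,90)))
ba=[atz(b,S(*p),20) for p in((193,92),(450,185),(328,522),(80,445))];print("base",*ba,np.mean(ba,0))
bas=[atz(a,sS(*p),20) for p in((63,365),(248,332),(378,480),(182,520))];print("bases",*bas,np.mean(bas,0))
E
```

```text
chest [725.4 149.2  85. ] [ 699.8 -147.6   85. ] [ 462.7 -128.7   85. ] [488.7 168.9  85. ] [np.float64(237.6101109592954), np.float64(297.9405737700157), np.float64(237.85474594420057), np.float64(298.73728849899544)] [594.2  10.5  85. ]
yaw -4.66509832234438 pred keyway [509.4  17.4]
chest scene [ 467.4 -128.8   85. ] [491.3 166.9  85. ] [728.6 143.9  85. ] [ 704.1 -148.    85. ] [597.8   8.5  85. ]
plug [510.6  18.   90. ]
plate [510.3  17.   87. ]
bar [(array([584.9, -43. , 237.1]), np.float64(1.5263656002880406)), (array([634.4,  34.9, 236.5]), np.float64(3.753966852468168))]
[array([635.2,  36.3, 240. ]), array([585.2, -42.2, 240. ])] [610.2  -2.9 240. ] 57.49020971488937 93.109647316395
[array([588.1, -46. , 240. ]), array([637.5,  29.8, 240. ])] [612.8  -8.1 240. ] 90.50215155945695
cap top [608.1  -4.6 209.5]
cap scene
key [array([ 464.6, -312.4,   87. ]), array([ 440.8, -322.6,   87. ])] [ 452.7 -317.5   87. ] -156.82152995987943
block [ 469.7 -266.7   45. ] [ 518.9 -376.    45. ] [ 458.8 -403.5   45. ] [ 411.4 -299.3   45. ] [ 464.7 -336.4   45. ] [np.float64(66.82231016337542), np.float64(119.82538812232883), np.float64(66.0573088858921), np.float64(114.4589548065803)]
blocks [ 455.1 -404.8   45. ] [ 405.6 -326.2   45. ] [ 469.5 -277.4   45. ] [ 515.  -376.3   45. ] [ 461.3 -346.2   45. ]
stand post [552.9 338.5 200. ] bend [449.9 376.3 200. ] tip [446.9 376.  222. ]
tri tip (array([447.4, 376.3, 222.8]), np.float64(1.396083056451207)) post (array([553.1, 337.4, 204.7]), np.float64(0.7935487720309604)) bend (array([450.5, 378.1, 197.5]), np.float64(2.518912173118195))
base [585.6 392.2  20. ] [547.3 279.4  20. ] [400.8 328.4  20. ] [431.8 436.8  20. ] [491.4 359.2  20. ]
bases [402.3 325.9  20. ] [440.7 438.5  20. ] [589.8 385.6  20. ] [552.4 275.3  20. ] [496.3 356.3  20. ]
```

```bash
cat > go.py <<'E'
import sys
from h import *
from scipy.spatial.transform import Rotation as R
x,y,z,yaw=map(float,sys.argv[1:5])
s=sense();p=s["tool_pos"];r=R.from_euler("xyz",s["tcp_rot"],degrees=True)
t=R.from_euler("xyz",[180,0,yaw],degrees=True)
d=r.inv().apply(np.array([x,y,z])-p)/1000; w=(r.inv()*t).as_rotvec()
print("t",s["time_s"],"pos",p.round(1),"rot",s["tcp_rot"].round(1),"F",s["ft_force"].round(1),"g",round(s["grip_width"],1),"j7",round(s["joints"][6]),"j5",round(s["joints"][4]))
print("d",d.round(4),"w",w.round(3),"dist",np.linalg.norm(d).round(3))
E
python3 go.py 597 -27 300 57.2
```

```text
t 1.4 pos [ 206.6 -589.9  250.3] rot [-180.     0.    19.3] F [-0.2 -0.6  0.4] g 85.5 j7 -3 j5 0
d [ 0.5545 -0.4022 -0.0497] w [-0.     0.    -0.662] dist 0.687
```

Emit:
step_arm --deltas '[[[0, 0.03, -0.022, -0.02, 0, 0, 0], [0, 0.07, -0.05, -0.05, 0, 0, -0.1], [0, 0.11, -0.08, -0.05, 0, 0, -0.2], [0, 0.15, -0.108, -0.05, 0, 0, -0.3], [0, 0.19, -0.137, -0.05, 0, 0, -0.4]]]' --newtons 90

```text
time_s: 1.9
tool_pos: [338.8, -399.8, 300.7]
tcp_rot: [180.0, 0.0, 42.4]
ft_force: [1.0, -1.4, -0.3]
grip_width: 86.0
```

```bash
python3 go.py 597 -27 300 57.2
```

```text
t 1.9 pos [ 338.8 -399.8  300.7] rot [180.    0.   42.4] F [ 1.  -1.4 -0.3] g 86.0 j7 -3 j5 2
d [ 0.4421 -0.1009  0.0005] w [ 0.001  0.    -0.258] dist 0.453
```

Emit:
step_arm --deltas '[[[0, 0.045, -0.01, 0, 0, 0, -0.1], [0, 0.09, -0.02, 0, 0, 0, -0.2], [0, 0.135, -0.031, 0, 0, 0, -0.258], [0, 0.18, -0.041, 0, 0, 0, -0.258], [0, 0.225, -0.051, 0, 0, 0, -0.258]]]'

```text
time_s: 2.4
tool_pos: [471.1, -211.0, 300.6]
tcp_rot: [180.0, 0.0, 57.0]
ft_force: [0.9, -0.3, 0.7]
grip_width: 86.0
```

```bash
python3 go.py 597 -27 300 57.2
```

```text
t 2.4 pos [ 471.1 -211.   300.6] rot [180.   0.  57.] F [ 0.9 -0.3  0.7] g 86.0 j7 -16 j5 4
d [0.2229 0.0054 0.0006] w [ 0.001  0.    -0.004] dist 0.223
```

Emit:
step_arm --deltas '[[[0, 0.045, 0.001, 0, 0, 0, -0.004], [0, 0.09, 0.002, 0, 0, 0, -0.004], [0, 0.135, 0.004, 0, 0, 0, -0.004], [0, 0.18, 0.005, 0, 0, 0, -0.004], [0, 0.222, 0.005, 0, 0, 0, -0.004]]]'

```text
time_s: 2.9
tool_pos: [596.4, -27.3, 300.4]
tcp_rot: [180.0, -0.0, 57.2]
ft_force: [0.6, -1.5, -0.2]
grip_width: 85.7
```

```bash
python3 go.py 597 -27 240 57.2; python3 - <<'E'
from h import *
a=grab_frame("scene");b=grab_frame("top");save(a,"s1");save(b,"t1")
crop(a,170,90,140,150,4,"s1");crop(b,200,120,115,95,5,"t1")
E
```

```text
t 2.9 pos [596.4 -27.3 300.4] rot [180.   -0.   57.2] F [ 0.6 -1.5 -0.2] g 85.7 j7 -41 j5 10
d [0.0006 0.0003 0.0604] w [ 0.    -0.     0.001] dist 0.06
```

View pics/s1.png

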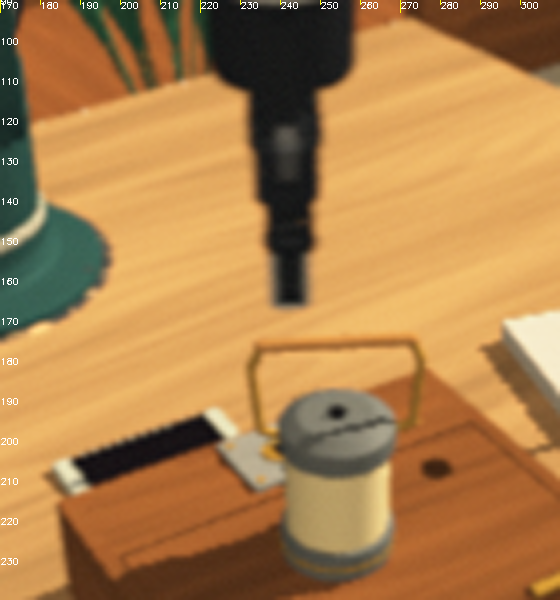

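View pics/t1.png

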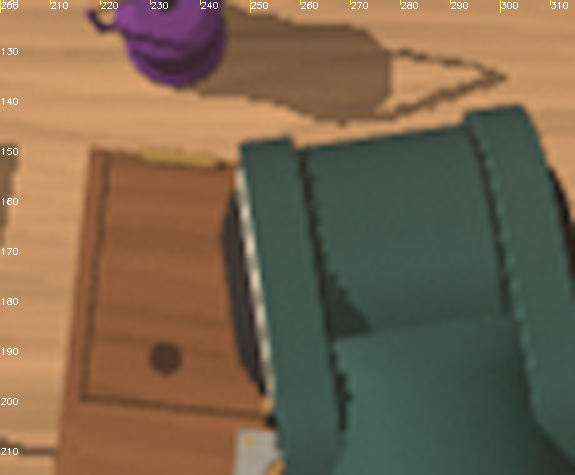

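The fingers are at column 240, over the left part of the bar (232–273), about 26 mm from its middle, and the view is edge-on as intended. Descending now.

Emit:
step_arm --deltas '[[[0, 0, 0, 0.02, 0, 0, 0], [0, 0, 0, 0.04, 0, 0, 0], [0, 0, 0, 0.055, 0, 0, 0], [0, 0, 0, 0.062, 0, 0, 0], [0, 0, 0, 0.062, 0, 0, 0]]]'

```text
time_s: 3.5
tool_pos: [595.2, -29.3, 237.7]
tcp_rot: [-179.9, 0.0, 57.2]
ft_force: [-0.5, -0.6, 1.2]
grip_width: 85.6
```

```bash
python3 go.py 597 -27 240 57.2; python3 - <<'E'
from h import *
a=grab_frame("scene");save(a,"s2")
crop(a,200,120,110,120,5,"s2")
E
```

```text
t 3.5 pos [595.2 -29.3 237.7] rot [-179.9    0.    57.2] F [-0.5 -0.6  1.2] g 85.6 j7 -43 j5 12
d [ 0.0029  0.0003 -0.0023] w [-0.001  0.001  0.   ] dist 0.004
```

View pics/s2.png

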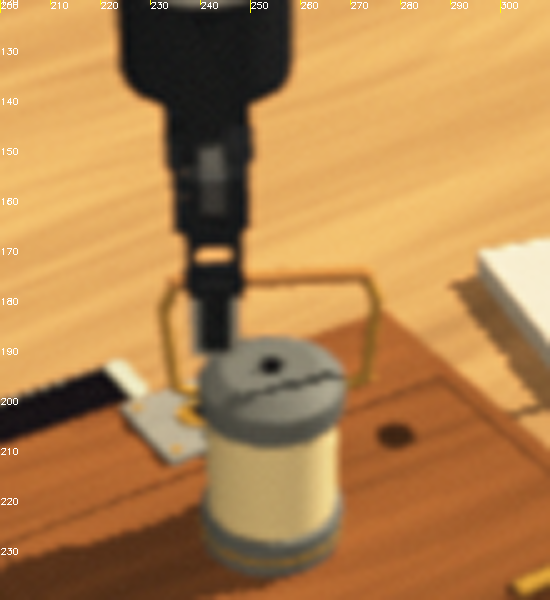

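Emit:
step_arm --deltas '[[[120, 0, 0, 0, 0, 0, 0], [180, 0, 0, 0, 0, 0, 0], [220, 0, 0, 0, 0, 0, 0], [240, 0, 0, 0, 0, 0, 0], [255, 0, 0, 0, 0, 0, 0]]]' --newtons 25

```text
time_s: 4.05
tool_pos: [595.5, -29.1, 238.4]
tcp_rot: [180.0, -0.0, 57.2]
ft_force: [0.3, 0.1, 0.0]
grip_width: 12.2
```

Emit:
step_arm --deltas '[[[255, 0, 0, 0, 0, 0, 0], [255, 0, 0, 0, 0, 0, 0], [255, 0, 0, 0, 0, 0, 0]]]' --newtons 90

```text
time_s: 4.35
tool_pos: [595.6, -29.1, 238.5]
tcp_rot: [180.0, -0.0, 57.2]
ft_force: [-0.6, 0.8, 5.1]
grip_width: 5.5
```

```bash
python3 go.py 597 -27 240 57.2; python3 - <<'E'
from h import *
a=grab_frame("scene");save(a,"s3")
crop(a,200,120,110,120,5,"s3")
E
```

```text
t 4.35 pos [595.6 -29.1 238.5] rot [180.   -0.   57.2] F [-0.6  0.8  5.1] g 5.5 j7 -43 j5 12
d [ 0.0025 -0.     -0.0015] w [ 0. -0.  0.] dist 0.003
```

View pics/s3.png

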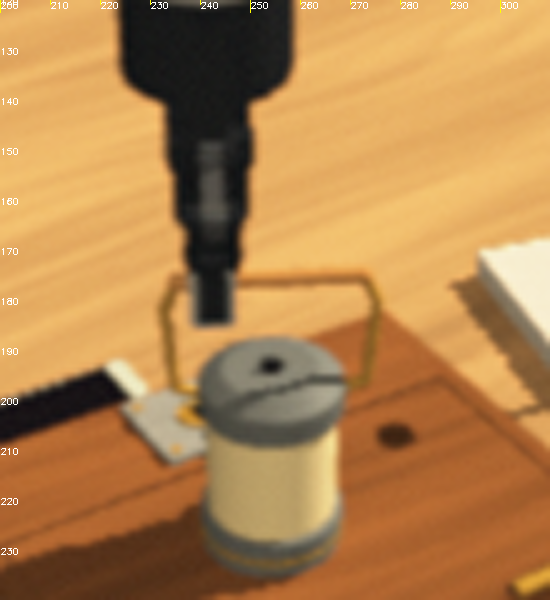

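Emit:
step_arm --deltas '[[[255, 0, 0, -0.002, 0, 0, 0], [255, 0, 0, -0.006, 0, 0, 0], [255, 0, 0, -0.012, 0, 0, 0], [255, 0, 0, -0.02, 0, 0, 0], [255, 0, 0, -0.02, 0, 0, 0]]]'

```text
time_s: 4.9
tool_pos: [595.9, -29.1, 259.7]
tcp_rot: [179.9, -0.0, 57.2]
ft_force: [1.0, 0.6, -2.4]
grip_width: 4.9
```

```bash
python3 go.py 597 -27 240 57.2; python3 - <<'E'
from h import *
a=grab_frame("scene");save(a,"s3")
crop(a,200,120,110,120,5,"s4")
E
```

```text
t 4.9 pos [595.9 -29.1 259.7] rot [179.9  -0.   57.2] F [ 1.   0.6 -2.4] g 4.9 j7 -42 j5 11
d [ 0.0023 -0.0003  0.0197] w [ 0.001 -0.001  0.   ] dist 0.02
```

View pics/s4.png

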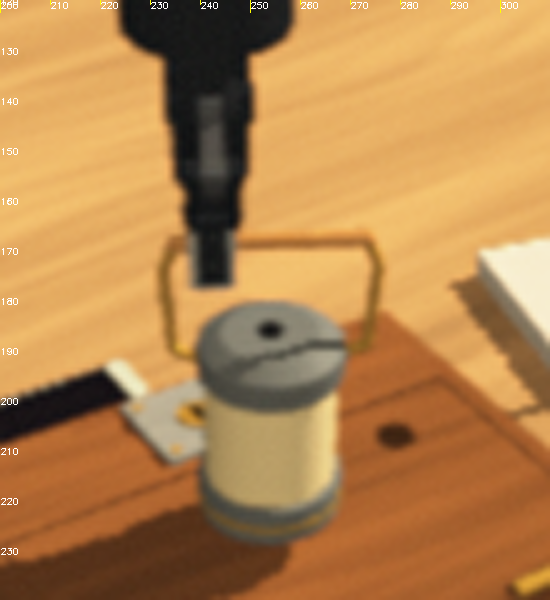

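Emit:
step_arm --deltas '[[[255, 0.004, -0.012, 0, 0, 0, 0], [255, 0.014, -0.04, 0, 0, 0, -0.05], [255, 0.026, -0.075, 0, 0, 0, -0.1], [255, 0.039, -0.11, 0, 0, 0, -0.15], [255, 0.051, -0.145, 0, 0, 0, -0.2]]]'

```text
time_s: 5.45
tool_pos: [499.3, 93.9, 258.0]
tcp_rot: [-180.0, 0.0, 68.8]
ft_force: [1.3, 0.4, -2.4]
grip_width: 5.1
```

```bash
python3 go.py 361 274 262 71
```

```text
t 5.45 pos [499.3  93.9 258. ] rot [-180.     0.    68.8] F [ 1.3  0.4 -2.4] g 5.1 j7 -43 j5 9
d [ 0.118 -0.194 -0.004] w [-0.     0.    -0.038] dist 0.227
```

Emit:
step_arm --deltas '[[[255, 0.021, -0.035, 0, 0, 0, -0.02], [255, 0.043, -0.07, -0.002, 0, 0, -0.038], [255, 0.065, -0.107, -0.004, 0, 0, -0.038], [255, 0.088, -0.144, -0.004, 0, 0, -0.038], [255, 0.108, -0.177, -0.004, 0, 0, -0.038]]]'

```text
time_s: 5.95
tool_pos: [373.1, 258.8, 262.2]
tcp_rot: [180.0, 0.0, 70.9]
ft_force: [0.5, 0.5, -3.2]
grip_width: 4.7
```

Emit:
step_arm --deltas '[[[255, 0.009, -0.013, 0, 0, 0, 0], [255, 0.01, -0.015, 0, 0, 0, 0], [255, 0.01, -0.015, 0, 0, 0, 0]]]'

```text
time_s: 6.25
tool_pos: [364.1, 271.5, 262.1]
tcp_rot: [180.0, 0.0, 70.9]
ft_force: [0.4, -0.6, -2.8]
grip_width: 5.0
```

```bash
python3 go.py 387 366 236 71;  python3 - <<'E'
from h import *
a=grab_frame("scene");b=grab_frame("top");save(a,"s5");save(b,"t5")
crop(a,240,50,120,160,4,"s5");crop(b,110,160,110,110,5,"t5")
E
```

```text
t 6.25 pos [364.1 271.5 262.1] rot [180.    0.   70.9] F [ 0.4 -0.6 -2.8] g 5.0 j7 -66 j5 7
d [ 0.0968 -0.0092  0.0261] w [ 0.     0.    -0.001] dist 0.101
```

View pics/s5.png

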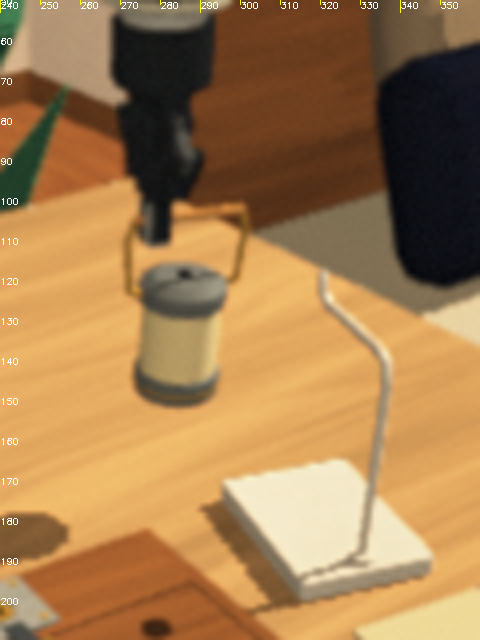

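View pics/t5.png

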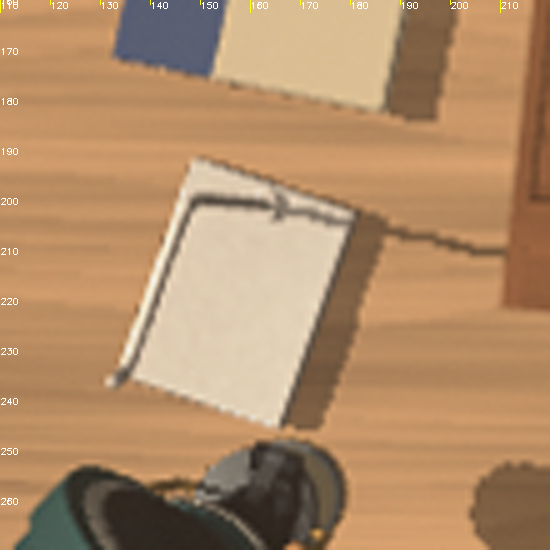

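```bash
python3 - <<'E'
from h import *
a=load("s5");b=load("t5")
d=np.array([.326,.9455,0]);g=np.array([364.1,271.5,263])
for o in (20,24,28,32): 
  print(o,proj(a,[g+(o+45)*d,g+(o-45)*d,g+o*d-[0,0,51],g+o*d-[0,0,155]]).round(1).tolist())
print(proj(b,[g+28*d-[0,0,51]]))
E
```

```text
20 [[297.8, 102.0], [270.8, 105.3], [283.8, 118.8], [282.4, 147.5]]
24 [[299.0, 101.8], [272.0, 105.2], [284.9, 118.6], [283.5, 147.3]]
28 [[300.2, 101.7], [273.3, 105.0], [286.1, 118.4], [284.7, 147.1]]
32 [[301.4, 101.6], [274.5, 104.9], [287.3, 118.3], [285.8, 147.0]]
[[159.26129717 261.43466922]]
```

Emit:
step_arm --deltas '[[[255, 0.015, -0.005, 0.002, 0, 0, 0], [255, 0.04, -0.01, 0.01, 0, 0, 0], [255, 0.065, -0.01, 0.02, 0, 0, 0], [255, 0.09, -0.01, 0.025, 0, 0, 0], [255, 0.099, -0.01, 0.025, 0, 0, 0]]]'

```text
time_s: 6.85
tool_pos: [388.3, 369.2, 236.2]
tcp_rot: [-179.9, 0.0, 70.8]
ft_force: [-0.9, -0.6, -2.8]
grip_width: 5.1
```

Emit:
step_arm --deltas '[[[255, 0, 0, 0, 0, 0, 0], [255, 0, 0.01, 0, 0, 0, 0], [255, 0, 0.025, 0, 0, 0, 0], [255, 0, 0.035, 0, 0, 0, 0], [255, 0, 0.035, 0, 0, 0, 0]]]'

```text
time_s: 7.35
tool_pos: [422.8, 355.3, 237.3]
tcp_rot: [180.0, 0.0, 70.7]
ft_force: [-0.7, -0.4, -3.5]
grip_width: 4.6
```

```bash
python3 go.py 472 339 237 71;  python3 - <<'E'
from h import *
a=grab_frame("scene");b=grab_frame("top");save(a,"s6");save(b,"t6")
crop(a,270,60,100,140,5,"s6");crop(b,90,180,110,110,5,"t6")
E
```

```text
t 7.35 pos [422.8 355.3 237.3] rot [180.    0.   70.7] F [-0.7 -0.4 -3.5] g 4.6 j7 -77 j5 17
d [0.0009 0.0519 0.0003] w [ 0.     0.    -0.006] dist 0.052
```

View pics/s6.png

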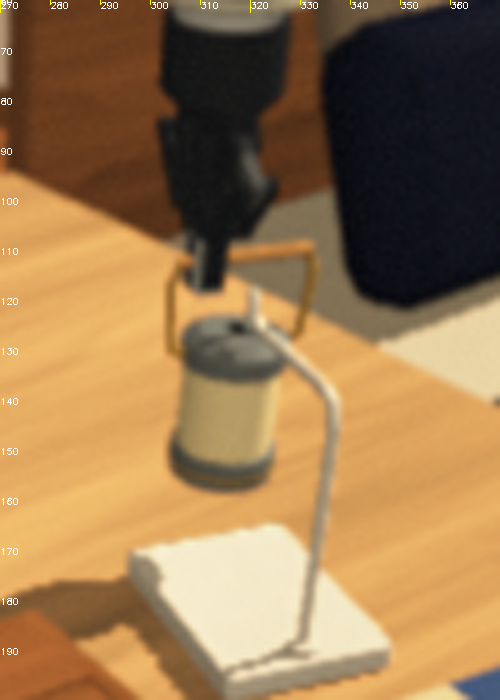

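View pics/t6.png

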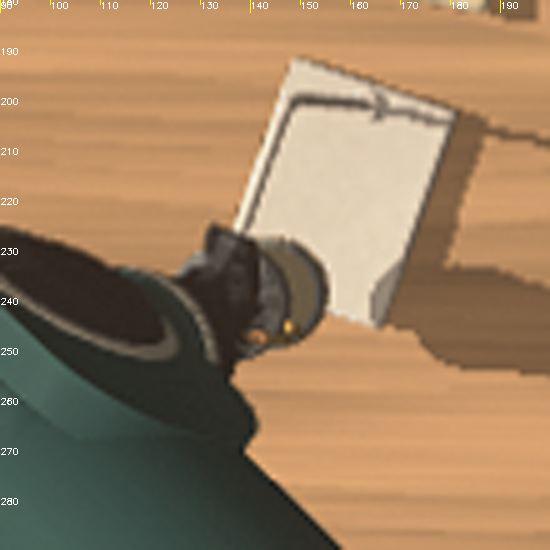

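```bash
python3 - <<'E'
from h import *
a=load("s6")
d=np.array([.33,.944,0]);g=np.array([422.8,355.3,0])
for z in (234,238,242): print(z,proj(a,[g+27*d+[0,0,z],g+72*d+[0,0,z],g-18*d+[0,0,z]]).round(1).tolist())
print(proj(a,[[447,376,222],[481,364.3,200],[553,338,200]]).round(1).tolist())
E
```

```text
234 [[318.3, 111.8], [331.1, 110.2], [305.3, 113.5]]
238 [[318.5, 110.6], [331.2, 109.0], [305.4, 112.3]]
242 [[318.6, 109.4], [331.4, 107.8], [305.5, 111.1]]
[[320.3, 117.3], [324.8, 128.5], [336.0, 139.6]]
```

Emit:
step_arm --deltas '[[[255, 0.001, 0.01, 0, 0, 0, 0], [255, 0.001, 0.025, 0, 0, 0, 0], [255, 0.001, 0.042, 0, 0, 0, 0], [255, 0.001, 0.057, 0, 0, 0, 0], [255, 0.001, 0.057, 0, 0, 0, 0]]]'

```text
time_s: 7.95
tool_pos: [477.6, 337.5, 236.9]
tcp_rot: [180.0, 0.0, 70.7]
ft_force: [-0.8, -1.1, -3.8]
grip_width: 4.9
```

```bash
python3 go.py 472 339 237 71;  python3 - <<'E'
from h import *
a=grab_frame("scene");b=grab_frame("top");save(a,"s7");save(b,"t7")
crop(a,270,60,100,140,5,"s7");crop(b,90,180,110,110,5,"t7")
E
```

```text
t 7.95 pos [477.6 337.5 236.9] rot [180.    0.   70.7] F [-0.8 -1.1 -3.8] g 4.9 j7 -73 j5 18
d [-0.0005 -0.0058 -0.0001] w [ 0.     0.    -0.006] dist 0.006
```

View pics/s7.png

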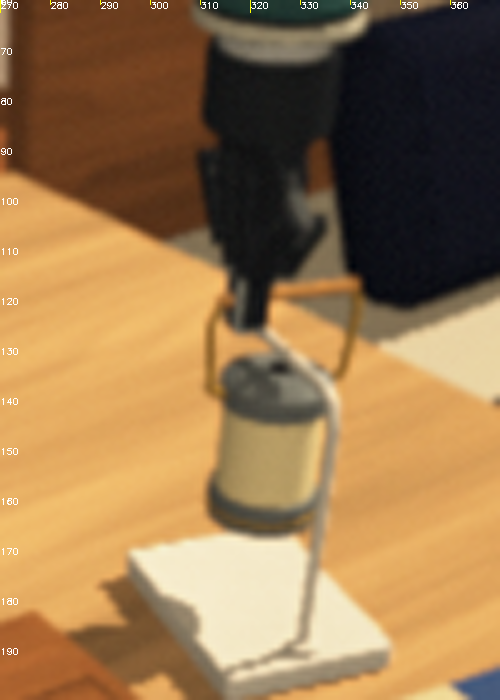

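View pics/t7.png

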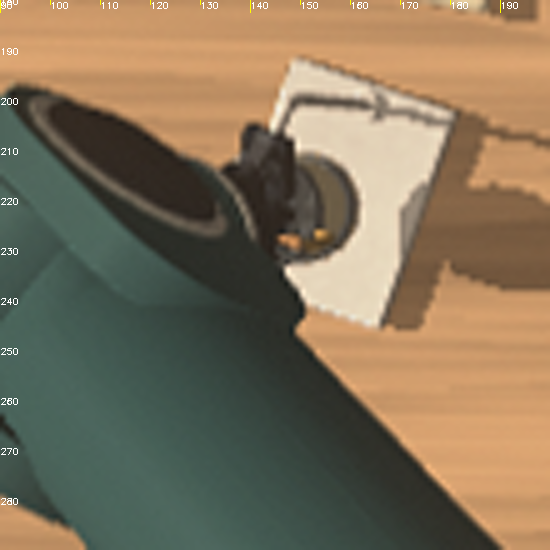

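Emit:
step_arm --deltas '[[[255, 0, 0, 0.006, 0, 0, 0], [255, 0, 0, 0.014, 0, 0, 0], [255, 0, 0, 0.022, 0, 0, 0], [255, 0, 0, 0.027, 0, 0, 0], [255, 0, 0, 0.027, 0, 0, 0]]]'

```text
time_s: 8.55
tool_pos: [474.4, 339.0, 209.3]
tcp_rot: [-179.9, 0.1, 70.9]
ft_force: [-0.5, -0.6, -3.7]
grip_width: 5.0
```

Emit:
step_arm --deltas '[[[255, 0, 0, 0.001, 0, 0, 0], [255, 0, 0, 0.002, 0, 0, 0], [255, 0, 0, 0.003, 0, 0, 0], [255, 0, 0, 0.003, 0, 0, 0]]]'

```text
time_s: 8.95
tool_pos: [474.9, 339.1, 207.3]
tcp_rot: [-180.0, -0.0, 70.9]
ft_force: [0.8, 0.1, -3.3]
grip_width: 5.0
```

```bash
python3 go.py 472 339 237 71;  python3 - <<'E'
from h import *
a=grab_frame("scene");save(a,"s8")
crop(a,270,60,100,140,5,"s8")
E
```

```text
t 8.95 pos [474.9 339.1 207.3] rot [-180.    -0.    70.9] F [ 0.8  0.1 -3.3] g 5.0 j7 -74 j5 20
d [-0.0011 -0.0027 -0.0297] w [-0.    -0.    -0.002] dist 0.03
```

View pics/s8.png

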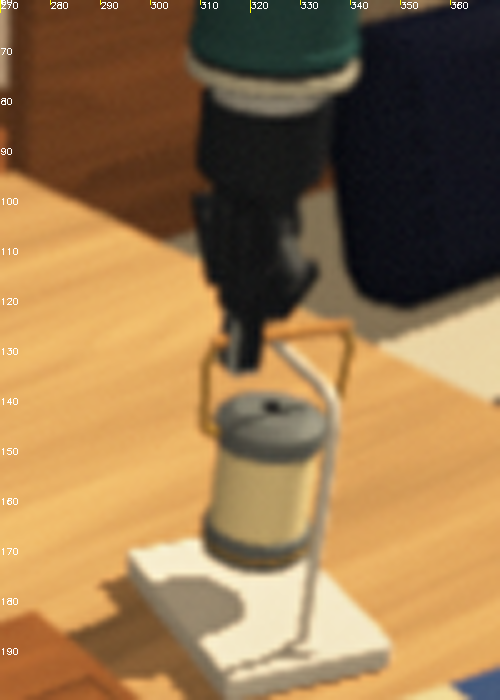

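Not yet carried by the hook (Fz −3.3 N), so I'm lowering further in small steps.

Emit:
step_arm --deltas '[[[255, 0, 0, 0.001, 0, 0, 0], [255, 0, 0, 0.002, 0, 0, 0], [255, 0, 0, 0.002, 0, 0, 0]]]'

```text
time_s: 9.3
tool_pos: [475.0, 339.3, 205.6]
tcp_rot: [180.0, -0.0, 70.9]
ft_force: [-1.3, -2.1, 4.4]
grip_width: 4.9
```

Emit:
step_arm --deltas '[[[200, 0, 0, 0, 0, 0, 0], [120, 0, 0, 0, 0, 0, 0], [60, 0, 0, 0, 0, 0, 0], [0, 0, 0, 0, 0, 0, 0], [0, 0, 0, 0, 0, 0, 0]]]'

```text
time_s: 9.8
tool_pos: [474.9, 339.2, 205.3]
tcp_rot: [-180.0, -0.0, 70.9]
ft_force: [-0.0, 0.9, -0.4]
grip_width: 74.9
```

```bash
python3 go.py 472 339 237 71;  python3 - <<'E'
from h import *
a=grab_frame("scene");save(a,"s9")
crop(a,270,60,100,140,5,"s9")
E
```

```text
t 9.8 pos [474.9 339.2 205.3] rot [-180.    -0.    70.9] F [-0.   0.9 -0.4] g 74.9 j7 -74 j5 20
d [-0.0011 -0.0027 -0.0317] w [-0.    -0.    -0.002] dist 0.032
```

View pics/s9.png

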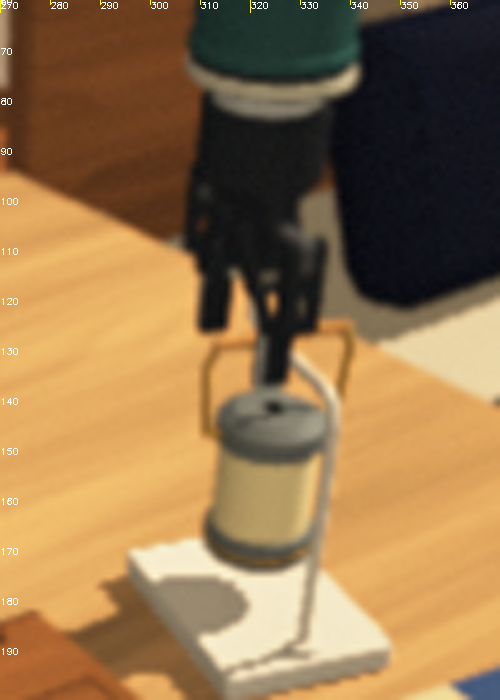

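Released, with the lantern hanging on the hook. Retreating upward.

Emit:
step_arm --deltas '[[[0, 0, 0, -0.005, 0, 0, 0], [0, 0, 0, -0.02, 0, 0, 0], [0, 0, 0, -0.04, 0, 0, 0], [0, 0, 0, -0.07, 0, 0, 0], [0, 0, 0, -0.1, 0, 0, 0]]]'

```text
time_s: 10.35
tool_pos: [474.6, 339.3, 307.5]
tcp_rot: [180.0, -0.0, 70.9]
ft_force: [0.2, 0.0, 0.4]
grip_width: 85.2
```

```bash
python3 go.py 453.5 -316.5 150 24.5;  python3 - <<'E'
from h import *
a=grab_frame("scene");save(a,"s10")
crop(a,270,60,100,140,5,"s10")
E
```

```text
t 10.35 pos [474.6 339.3 307.5] rot [180.   -0.   70.9] F [0.2 0.  0.4] g 85.2 j7 -70 j5 15
d [-0.6266  0.1948  0.1573] w [-0.   -0.    0.81] dist 0.675
```

View pics/s10.png

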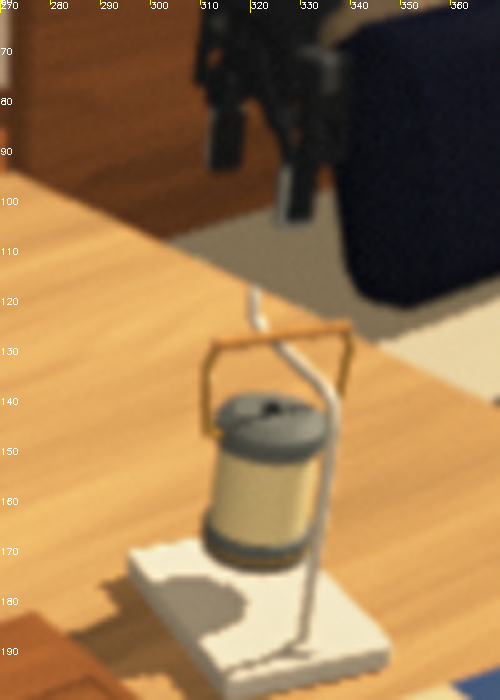

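Emit:
step_arm --deltas '[[[0, -0.03, 0.009, 0, 0, 0, 0.06], [0, -0.075, 0.023, 0, 0, 0, 0.16], [0, -0.12, 0.037, 0, 0, 0, 0.26], [0, -0.165, 0.051, 0, 0, 0, 0.36], [0, -0.21, 0.065, 0, 0, 0, 0.46]]]'

```text
time_s: 10.9
tool_pos: [467.1, 117.9, 306.5]
tcp_rot: [180.0, -0.1, 44.3]
ft_force: [1.6, -0.8, -0.8]
grip_width: 85.2
```

```bash
python3 go.py 453.5 -316.5 150 24.5
```

```text
t 10.9 pos [467.1 117.9 306.5] rot [ 1.80e+02 -1.00e-01  4.43e+01] F [ 1.6 -0.8 -0.8] g 85.2 j7 -68 j5 5
d [-0.3133  0.3013  0.1563] w [ 0.001 -0.001  0.345] dist 0.462
```

Emit:
step_arm --deltas '[[[0, -0.031, 0.03, 0.005, 0, 0, 0.07], [0, -0.063, 0.06, 0.01, 0, 0, 0.14], [0, -0.094, 0.09, 0.015, 0, 0, 0.21], [0, -0.125, 0.12, 0.02, 0, 0, 0.28], [0, -0.157, 0.151, 0.02, 0, 0, 0.345]]]'

```text
time_s: 11.4
tool_pos: [461.0, -99.6, 286.0]
tcp_rot: [180.0, -0.0, 24.6]
ft_force: [0.4, 1.0, -0.5]
grip_width: 85.2
```

```bash
python3 go.py 453.5 -316.5 150 24.5
```

```text
t 11.4 pos [461.  -99.6 286. ] rot [180.   -0.   24.6] F [ 0.4  1.  -0.5] g 85.2 j7 -60 j5 3
d [-0.0972  0.194   0.136 ] w [ 0.    -0.001  0.002] dist 0.256
```

Emit:
step_arm --deltas '[[[0, -0.02, 0.04, 0.02, 0, 0, 0], [0, -0.04, 0.08, 0.05, 0, 0, 0], [0, -0.06, 0.12, 0.08, 0, 0, 0], [0, -0.08, 0.16, 0.11, 0, 0, 0], [0, -0.097, 0.194, 0.136, 0, 0, 0]]]'

```text
time_s: 11.9
tool_pos: [454.9, -310.6, 153.6]
tcp_rot: [179.9, -0.1, 24.8]
ft_force: [0.3, 0.5, 0.8]
grip_width: 85.2
```

Emit:
step_arm --deltas '[[[0, 0, 0, 0, 0, 0, 0], [0, 0, 0, 0, 0, 0, 0]]]'

```text
time_s: 12.1
tool_pos: [454.6, -309.2, 153.6]
tcp_rot: [-179.9, -0.0, 24.7]
ft_force: [0.4, -0.0, 0.9]
grip_width: 85.5
```

```bash
python3 go.py 453.5 -316.5 74 24.5;  python3 - <<'E'
from h import *
a=grab_frame("scene");b=grab_frame("top");save(a,"s11");save(b,"t11")
crop(a,65,170,90,120,5,"s11");crop(b,325,190,80,70,7,"t11");crop(a,190,150,130,90,6,"s11l")
E
```

```text
t 12.1 pos [ 454.6 -309.2  153.6] rot [-179.9   -0.    24.7] F [ 0.4 -0.   0.9] g 85.5 j7 -40 j5 7
d [-0.004   0.0063  0.0796] w [-0.001 -0.     0.003] dist 0.08
```

View pics/s11.png

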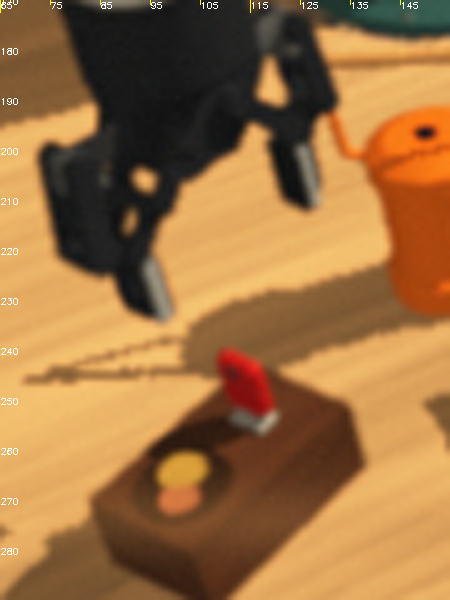

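View pics/t11.png

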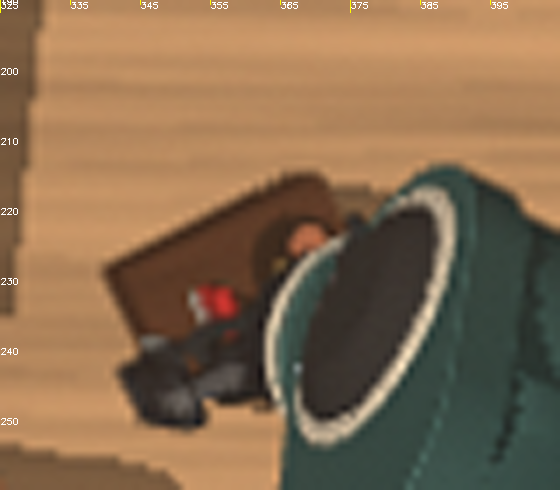

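View pics/s11l.png

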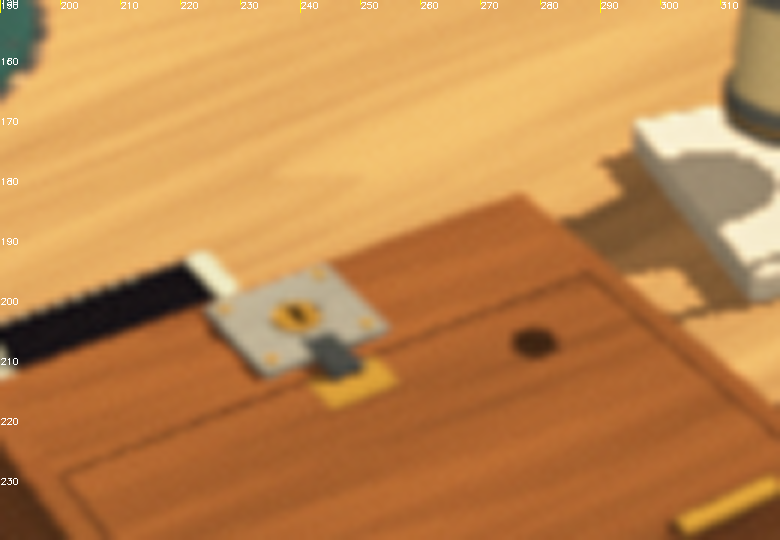

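```bash
python3 - <<'E'
from m import *
np.set_printoptions(precision=1,suppress=True)
a2=load("s11")
p=px(6,190,150,296,316);q=T(339,453)
print("plug scene",atz(a2,p,90),"tri",tri(a2,p,b,q))
pl=[atz(a2,px(6,190,150,*u),87) for u in((207,310),(328,264),(390,327),(265,378))];print("plate",np.mean(pl,0))
k=sK(313,132); kt=K(230,298)
print("key scene",atz(a,k,70))
for o in ([453.5,-316.5],[452.7,-317.5],[453,-314]): print(proj(b,[[*o,87],[*o,70],[*o,48]]).tolist(),kt,proj(a,[[*o,87],[*o,70],[*o,48]]).tolist(),k)
# project full box outline of bow
yaw=np.radians(24.5)
def box(c,z0,z1,sx,sy):
    X=np.array([np.cos(yaw),np.sin(yaw)]);Y=np.array([-X[1],X[0]])
    return [[*(np.array(c)+i*sx/2*X+j*sy/2*Y),z] for z in(z0,z1) for i,j in((-1,-1),(1,-1),(1,1),(-1,1))]
for f,n,(x0,y0,k) in((a,"ovs",(75,225,8)),(b,"ovt",(335,205,10))):
    im=f["pixels"][y0:y0+60,x0:x0+60,::-1];im=cv2.resize(np.ascontiguousarray(im),None,fx=k,fy=k,interpolation=cv2.INTER_CUBIC)
    for bx,col in((box([453.5,-316.5],53,87,26,10),(0,255,255)),(box([453.5,-316.5],45,48,20,13),(255,255,0))):
        uv=((proj(f,bx)-[x0,y0]+.5)*k-.5).round().astype(int)
        for i in range(4):
            for A,B in((i,(i+1)%4),(i+4,(i+1)%4+4),(i,i+4)): cv2.line(im,tuple(map(int,uv[A])),tuple(map(int,uv[B])),col,1)
    cv2.imwrite(f"pics/{n}.png",im)
E
```

```text
plug scene [511.2  16.2  90. ] tri (array([510.3,  17.5,  88.8]), np.float64(1.1322233015006617))
plate [510.1  17.8  87. ]
key scene [ 450.6 -319.3   70. ]
[[357.2560981935725, 234.15949119969355], [355.77448317354106, 233.77901713053365], [353.9189485419995, 233.30249250724867]] (357.55, 234.35) [[113.62420354027566, 241.21974654744326], [115.19129594545191, 246.25215116476838], [117.17434894410923, 252.59949615207557]] (113.6875, 246.0625)
[[357.5543990151017, 234.40740845480212], [356.0685399655869, 234.02338835386942], [354.20768718238327, 233.54242177487563]] (357.55, 234.35) [[113.11547544610448, 241.20433609841615], [114.68789627285852, 246.23643406881357], [116.67770591533647, 252.5834203366652]] (113.6875, 246.0625)
[[356.5030944564304, 234.3003949887872], [355.03211449532876, 233.91784031011457], [353.18990903454153, 233.43871297136744]] (357.55, 234.35) [[114.54318167102588, 240.6880825870854], [116.09751852053449, 245.71859109864897], [118.06450897152396, 252.06383983511438]] (113.6875, 246.0625)
```

View pics/ovs.png

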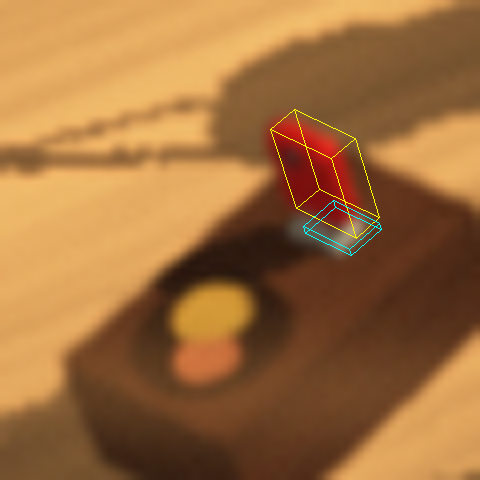

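View pics/ovt.png

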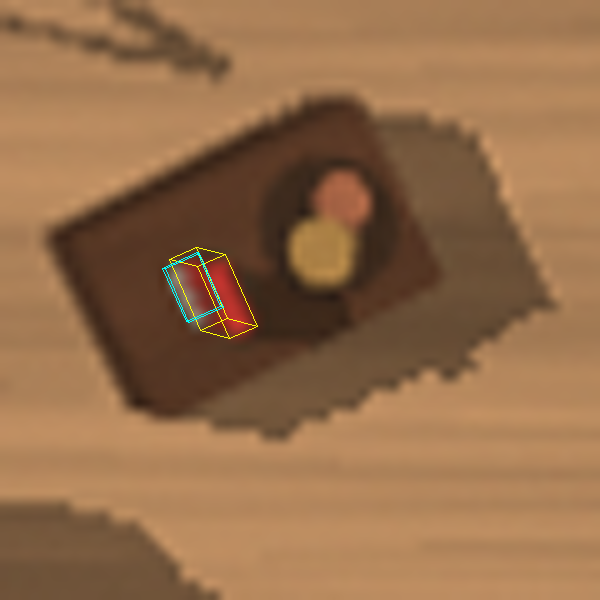

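Overlaying the model puts the key at about (451.5, −318). Going down to grasp it.

```bash
python3 go.py 451.5 -318 76 24.5
```

```text
t 12.2 pos [ 455.4 -308.1  154.6] rot [ 1.80e+02 -1.00e-01  2.48e+01] F [-0.3  0.9  0.1] g 85.4 j7 -40 j5 7
d [-0.0078  0.0073  0.0786] w [ 0.001 -0.001  0.005] dist 0.079
```

Emit:
step_arm --deltas '[[[0, -0.008, 0.007, 0.02, 0, 0, 0.005], [0, -0.008, 0.007, 0.045, 0, 0, 0.005], [0, -0.008, 0.007, 0.07, 0, 0, 0.005], [0, -0.008, 0.007, 0.078, 0, 0, 0.005], [0, -0.008, 0.007, 0.078, 0, 0, 0.005]]]'

```text
time_s: 12.7
tool_pos: [450.6, -317.6, 75.8]
tcp_rot: [-180.0, -0.0, 24.5]
ft_force: [-0.2, -0.1, -0.2]
grip_width: 85.2
```

```bash
python3 go.py 451.5 -318 76 24.5; python3 - <<'E'
from h import *
a=grab_frame("scene");save(a,"s12")
crop(a,65,190,90,110,6,"s12")
E
```

```text
t 12.7 pos [ 450.6 -317.6   75.8] rot [-180.    -0.    24.5] F [-0.2 -0.1 -0.2] g 85.2 j7 -41 j5 9
d [ 0.0006  0.0007 -0.0002] w [-0.001 -0.     0.   ] dist 0.001
```

View pics/s12.png

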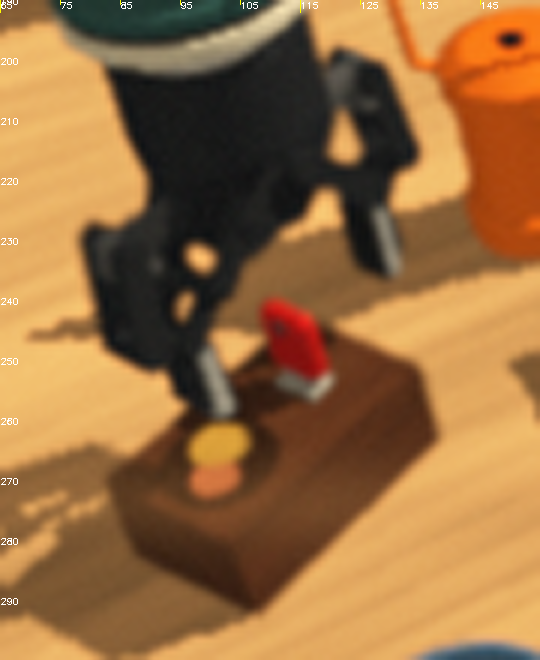

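The key sits midway between the pads: fingertips at about (102,259) and (130,236), key head at about (114,246). Closing.

Emit:
step_arm --deltas '[[[120, 0, 0, 0, 0, 0, 0], [180, 0, 0, 0, 0, 0, 0], [200, 0, 0, 0, 0, 0, 0], [220, 0, 0, 0, 0, 0, 0], [255, 0, 0, 0, 0, 0, 0]]]' --newtons 20

```text
time_s: 13.25
tool_pos: [450.3, -318.6, 75.7]
tcp_rot: [180.0, -0.0, 24.5]
ft_force: [0.1, -1.2, 0.6]
grip_width: 12.3
```

Emit:
step_arm --deltas '[[[255, 0, 0, 0, 0, 0, 0], [255, 0, 0, 0, 0, 0, 0]]]'

```text
time_s: 13.45
tool_pos: [450.6, -319.1, 75.8]
tcp_rot: [179.9, -0.0, 24.4]
ft_force: [2.5, -3.5, 1.7]
grip_width: 9.7
```

Emit:
step_arm --deltas '[[[255, 0, 0.001, 0, 0, 0, 0], [255, 0, 0.001, 0, 0, 0, 0]]]' --newtons 100

```text
time_s: 13.65
tool_pos: [450.7, -319.3, 75.7]
tcp_rot: [-180.0, 0.0, 24.5]
ft_force: [-0.9, 0.2, 4.8]
grip_width: 8.4
```

```bash
python3 go.py 451.5 -318 76 24.5; python3 - <<'E'
from h import *
a=grab_frame("scene");save(a,"s13")
crop(a,65,190,90,110,6,"s13")
E
```

```text
t 13.65 pos [ 450.7 -319.3   75.7] rot [-180.     0.    24.5] F [-0.9  0.2  4.8] g 8.4 j7 -41 j5 9
d [ 0.0013 -0.0009 -0.0003] w [-0.     0.    -0.001] dist 0.002
```

View pics/s13.png

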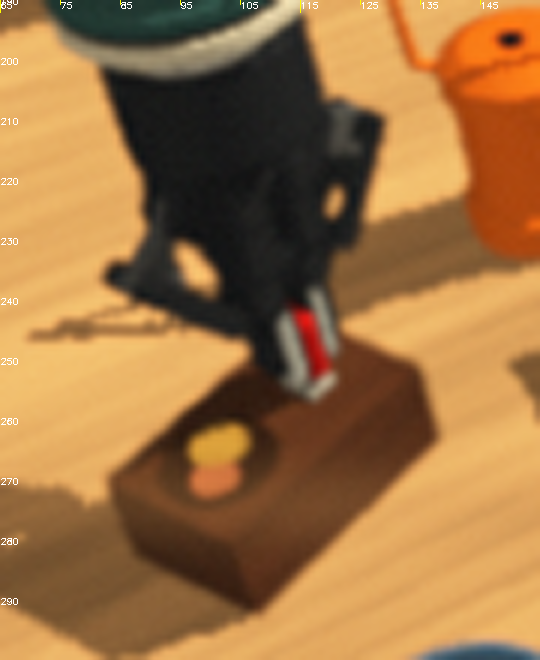

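Emit:
step_arm --deltas '[[[255, 0, 0, -0.004, 0, 0, 0], [255, 0, 0, -0.012, 0, 0, 0], [255, 0, 0, -0.025, 0, 0, 0], [255, 0, 0, -0.045, 0, 0, 0], [255, 0, 0, -0.065, 0, 0, 0]]]'

```text
time_s: 14.2
tool_pos: [450.5, -318.9, 142.0]
tcp_rot: [-180.0, 0.0, 24.5]
ft_force: [-0.1, -0.5, 0.6]
grip_width: 8.6
```

Emit:
step_arm --deltas '[[[255, 0, 0, -0.01, 0, 0, 0], [255, 0, 0, -0.01, 0, 0, 0]]]'

```text
time_s: 14.4
tool_pos: [451.2, -319.6, 152.2]
tcp_rot: [179.9, -0.1, 24.5]
ft_force: [-0.0, -0.5, -0.8]
grip_width: 8.5
```

```bash
python3 go.py 510.5 17 175 175.3; python3 - <<'E'
from h import *
a=grab_frame("scene");b=grab_frame("top");save(a,"s14");save(b,"t14")
crop(a,65,160,90,110,6,"s14")
E
```

```text
t 14.4 pos [ 451.2 -319.6  152.2] rot [ 1.799e+02 -1.000e-01  2.450e+01] F [-0.  -0.5 -0.8] g 8.5 j7 -39 j5 7
d [ 0.1933 -0.2818 -0.0231] w [ 2.000e-03  2.000e-03 -2.633e+00] dist 0.343
```

View pics/s14.png

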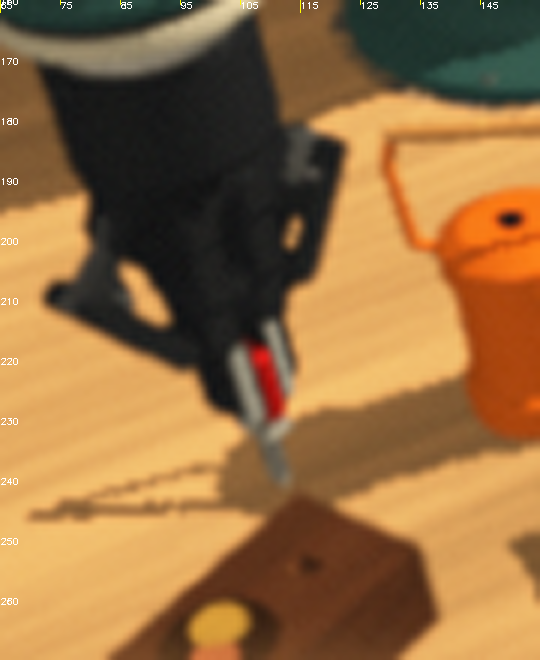

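Emit:
step_arm --deltas '[[[255, 0.002, -0.002, -0.025, 0, 0, -0.14], [255, 0.013, -0.02, -0.05, 0, 0, -0.28], [255, 0.027, -0.04, -0.075, 0, 0, -0.42], [255, 0.04, -0.06, -0.085, 0, 0, -0.56], [255, 0.054, -0.078, -0.085, 0, 0, -0.7]]]'

```text
time_s: 15.0
tool_pos: [467.8, -225.1, 236.2]
tcp_rot: [180.0, 0.0, 64.9]
ft_force: [0.4, 0.2, -0.7]
grip_width: 8.6
```

```bash
python3 go.py 510.5 17 200 175.3
```

```text
t 15.0 pos [ 467.8 -225.1  236.2] rot [180.    0.   64.9] F [ 0.4  0.2 -0.7] g 8.6 j7 -9 j5 7
d [ 0.2373 -0.0641  0.0361] w [ 0.000e+00  1.000e-03 -1.927e+00] dist 0.248
```

Emit:
step_arm --deltas '[[[255, 0.018, -0.005, 0, 0, 0, -0.145], [255, 0.036, -0.01, 0, 0, 0, -0.29], [255, 0.054, -0.015, 0, 0, 0, -0.435], [255, 0.072, -0.02, 0, 0, 0, -0.58], [255, 0.09, -0.024, 0, 0, 0, -0.725]]]'

```text
time_s: 15.5
tool_pos: [484.2, -133.5, 234.6]
tcp_rot: [-179.9, -0.1, 106.4]
ft_force: [0.0, 0.9, -1.0]
grip_width: 8.7
```

```bash
python3 go.py 510.5 17 200 175.3
```

```text
t 15.5 pos [ 484.2 -133.5  234.6] rot [-1.799e+02 -1.000e-01  1.064e+02] F [ 0.   0.9 -1. ] g 8.7 j7 20 j5 10
d [0.1369 0.0679 0.0347] w [-0.    -0.002 -1.202] dist 0.157
```

Emit:
step_arm --deltas '[[[255, 0.018, 0.009, 0, 0, 0, -0.145], [255, 0.036, 0.018, 0, 0, 0, -0.29], [255, 0.055, 0.027, 0, 0, 0, -0.435], [255, 0.073, 0.036, 0.01, 0, 0, -0.58], [255, 0.09, 0.045, 0.02, 0, 0, -0.725]]]'

```text
time_s: 16.0
tool_pos: [502.6, -34.6, 214.6]
tcp_rot: [180.0, -0.1, 148.0]
ft_force: [-0.1, 0.0, -0.7]
grip_width: 8.6
```

```bash
python3 go.py 510.5 17 175 175.3
```

```text
t 16.0 pos [502.6 -34.6 214.6] rot [ 1.80e+02 -1.00e-01  1.48e+02] F [-0.1  0.  -0.7] g 8.6 j7 45 j5 15
d [0.0206 0.0479 0.0396] w [ 0.    -0.001 -0.477] dist 0.065
```

Emit:
step_arm --deltas '[[[255, 0.005, 0.012, 0.01, 0, 0, -0.14], [255, 0.01, 0.024, 0.02, 0, 0, -0.28], [255, 0.015, 0.036, 0.03, 0, 0, -0.42], [255, 0.02, 0.048, 0.04, 0, 0, -0.477], [255, 0.02, 0.048, 0.04, 0, 0, -0.477]]]'

```text
time_s: 16.5
tool_pos: [510.9, 17.4, 173.9]
tcp_rot: [179.9, -0.2, 175.1]
ft_force: [0.4, 0.2, -0.8]
grip_width: 8.2
```

Emit:
step_arm --deltas '[[[255, 0, 0, 0, 0, 0, 0], [255, 0, 0, 0, 0, 0, 0]]]'

```text
time_s: 16.7
tool_pos: [511.7, 15.2, 175.7]
tcp_rot: [-180.0, 0.0, 174.8]
ft_force: [0.0, 0.2, -1.0]
grip_width: 8.6
```

```bash
python3 go.py 510.5 17 155 175.3; python3 - <<'E'
from h import *
a=grab_frame("scene");b=grab_frame("top");save(a,"s15");save(b,"t15")
crop(a,195,130,80,90,7,"s15");crop(b,215,170,90,80,7,"t15")
E
```

```text
t 16.7 pos [511.7  15.2 175.7] rot [-180.     0.   174.8] F [ 0.   0.2 -1. ] g 8.6 j7 60 j5 22
d [0.0013 0.0017 0.0207] w [-0.     0.    -0.008] dist 0.021
```

View pics/s15.png

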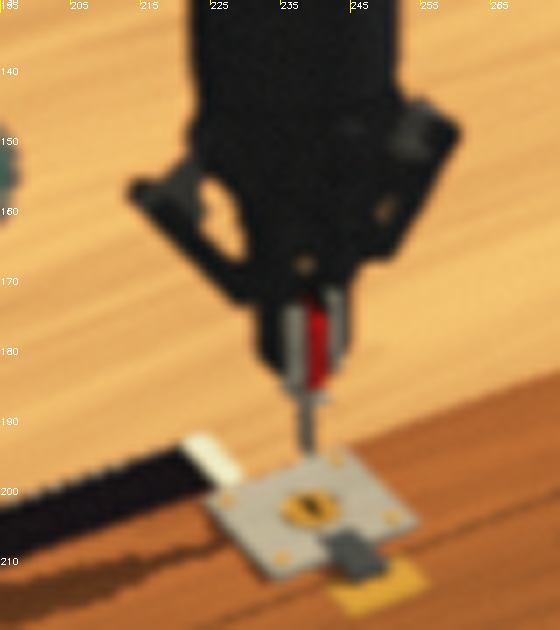

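View pics/t15.png

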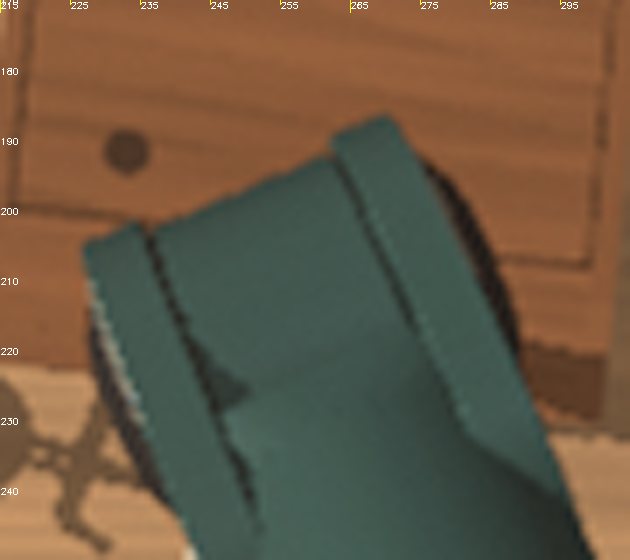

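```bash
python3 - <<'E'
from m import *
np.set_printoptions(precision=1,suppress=True)
f=load("s15");P=lambda u,v:px(7,195,130,u,v)
for z in (113,114.5,116): print(z,atz(f,P(308,453),z))
print("hole",atz(f,P(311,508),90))
print(proj(f,[[511.7,15.2,114.5]]),P(308,453))
# overlay of predicted key at TCP
yaw=np.radians(-5.2)
def box(c,z0,z1,sx,sy,sh=1):
    X=np.array([np.cos(yaw),np.sin(yaw)]);Y=np.array([-X[1],X[0]])
    return [[*(np.array(c)+i*sx/2*X+j*sy/2*Y),z] for z in(z0,z1) for i,j in((-1,-1),(1,-1),(1,1),(-1,1))]
x0,y0,k=215,155,9
im=f["pixels"][y0:y0+65,x0:x0+65,::-1];im=cv2.resize(np.ascontiguousarray(im),None,fx=k,fy=k,interpolation=cv2.INTER_CUBIC)
raw=im.copy()
c=[511.7,15.2];zb=170
for bx,col in((box(c,zb-17,zb+17,26,10),(0,255,255)),(box(c,zb-25,zb-22,20,13),(255,255,0)),(box(c,zb-55,zb-25,9,4),(0,255,0)),(box([511,16.8],90,90,11.5,4.9),(255,0,255))):
        uv=((proj(f,bx)-[x0,y0]+.5)*k-.5).round().astype(int)
        for i in range(4):
            for A,B in((i,(i+1)%4),(i+4,(i+1)%4+4),(i,i+4)): cv2.line(im,tuple(map(int,uv[A])),tuple(map(int,uv[B])),col,1)
cv2.imwrite("pics/ov15.png",im);cv2.imwrite("pics/ov15r.png",raw)
E
```

```text
113 [506.3  19.1 113. ]
114.5 [508.   18.  114.5]
116 [509.7  16.9 116. ]
hole [510.9  16.6  90. ]
[[238.5 195.3]] (238.57142857142856, 194.28571428571428)
```

View pics/ov15.png

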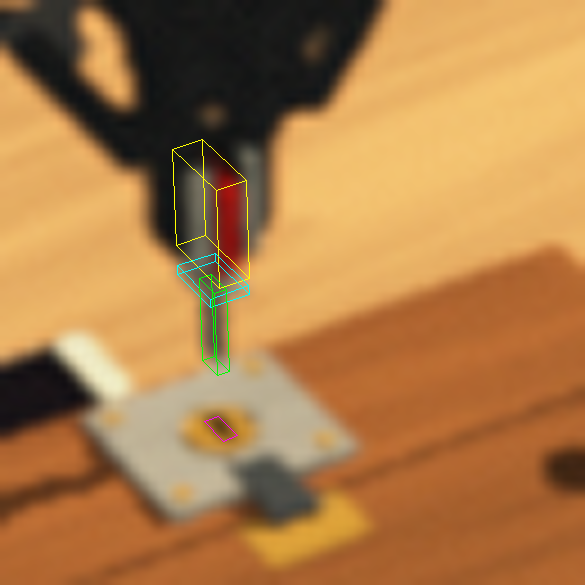

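View pics/ov15r.png

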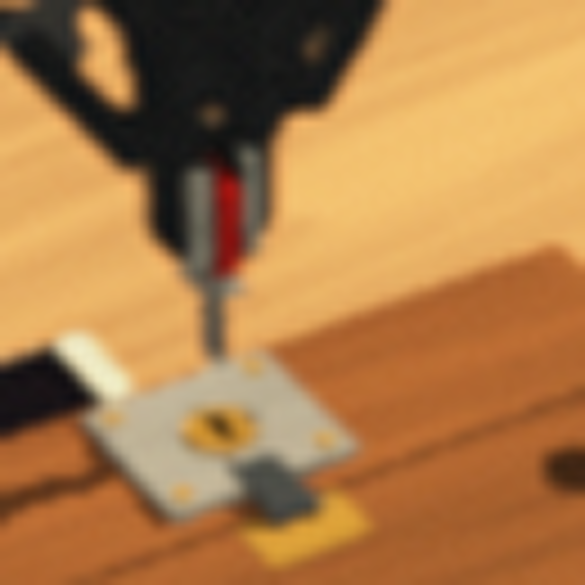

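Emit:
step_arm --deltas '[[[255, 0, -0.0015, 0.006, 0, 0, 0], [255, 0, -0.0015, 0.012, 0, 0, -0.008], [255, 0, -0.0015, 0.018, 0, 0, -0.008], [255, 0, -0.0015, 0.018, 0, 0, -0.008]]]'

```text
time_s: 17.2
tool_pos: [511.0, 14.2, 156.6]
tcp_rot: [180.0, -0.1, 175.4]
ft_force: [-0.6, 0.3, -0.4]
grip_width: 8.3
```

```bash
python3 go.py 511 17 155 175.3; python3 - <<'E'
from h import *
a=grab_frame("scene");save(a,"s16")
crop(a,215,155,60,60,10,"s16")
E
```

```text
t 17.2 pos [511.   14.2 156.6] rot [ 1.800e+02 -1.000e-01  1.754e+02] F [-0.6  0.3 -0.4] g 8.3 j7 60 j5 24
d [0.0002 0.0028 0.0016] w [ 0.    -0.001  0.002] dist 0.003
```

View pics/s16.png

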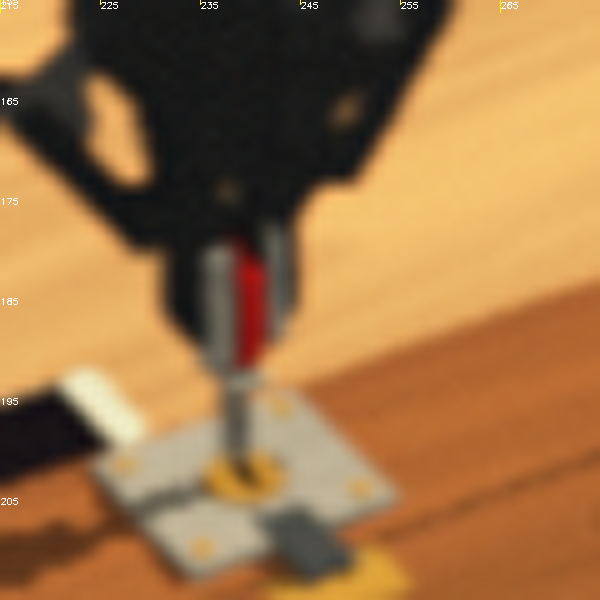

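Emit:
step_arm --deltas '[[[255, 0, 0.0026, 0, 0, 0, 0], [255, 0, 0.0026, 0, 0, 0, 0], [255, 0, 0.0026, 0, 0, 0, 0]]]'

```text
time_s: 17.55
tool_pos: [511.8, 17.0, 157.7]
tcp_rot: [180.0, 0.0, 175.4]
ft_force: [0.5, 0.7, -0.4]
grip_width: 8.4
```

```bash
python3 go.py 511 17 155 175.3; python3 - <<'E'
from m import *
np.set_printoptions(precision=1,suppress=True)
f=grab_frame("scene");save(f,"s17")
x0,y0,k=220,165,12
im=f["pixels"][y0:y0+45,x0:x0+50,::-1];im=cv2.resize(np.ascontiguousarray(im),None,fx=k,fy=k,interpolation=cv2.INTER_CUBIC)
s=sense();c=s["tool_pos"][:2];zb=s["tool_pos"][2]-5.7;yaw=np.radians(-5)
def box(c,z0,z1,sx,sy):
    X=np.array([np.cos(yaw),np.sin(yaw)]);Y=np.array([-X[1],X[0]])
    return [[*(np.array(c)+i*sx/2*X+j*sy/2*Y),z] for z in(z0,z1) for i,j in((-1,-1),(1,-1),(1,1),(-1,1))]
raw=im.copy()
for bx,col in((box(c,zb-25,zb-22,20,13),(255,255,0)),(box(c,zb-55,zb-25,9,4),(0,255,0)),(box([511,16.8],90,90,11.5,4.9),(255,0,255))):
        uv=((proj(f,bx)-[x0,y0]+.5)*k-.5).round().astype(int)
        for i in range(4):
            for A,B in((i,(i+1)%4),(i+4,(i+1)%4+4),(i,i+4)): cv2.line(im,tuple(map(int,uv[A])),tuple(map(int,uv[B])),col,1)
cv2.imwrite("pics/ov17.png",im);cv2.imwrite("pics/raw17.png",raw)
E
```

```text
t 17.55 pos [511.8  17.  157.7] rot [180.    0.  175.4] F [ 0.5  0.7 -0.4] g 8.4 j7 59 j5 24
d [ 0.0008 -0.      0.0027] w [0.    0.    0.002] dist 0.003
```

View pics/ov17.png

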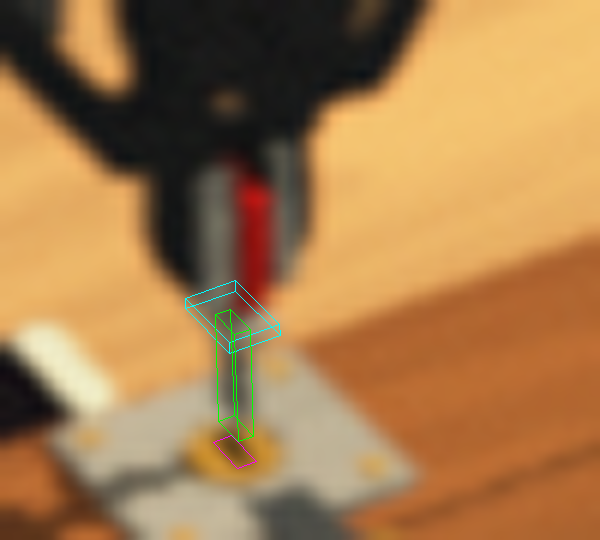

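View pics/raw17.png

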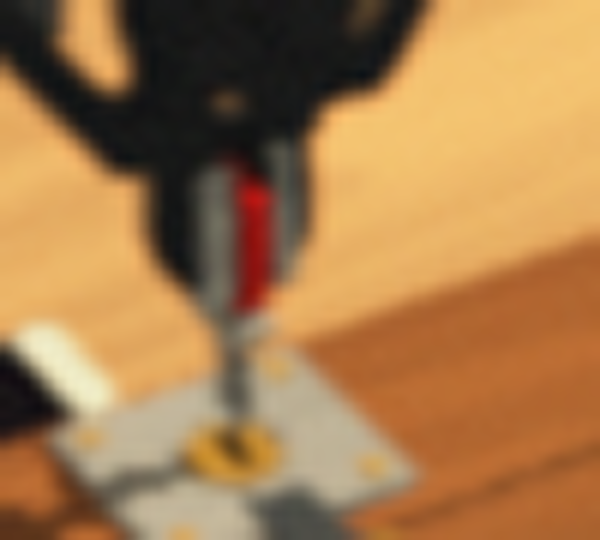

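Emit:
step_arm --deltas '[[[255, -0.0005, -0.0005, 0.002, 0, 0, 0], [255, -0.0005, -0.0005, 0.004, 0, 0, 0], [255, -0.0005, -0.0005, 0.006, 0, 0, 0], [255, -0.0005, -0.0005, 0.008, 0, 0, 0]]]'

```text
time_s: 18.0
tool_pos: [512.1, 16.2, 149.3]
tcp_rot: [180.0, -0.0, 175.4]
ft_force: [-0.2, 0.6, 0.0]
grip_width: 8.4
```

Emit:
step_arm --deltas '[[[255, 0, 0, 0.001, 0, 0, 0], [255, 0, 0, 0.002, 0, 0, 0], [255, 0, 0, 0.002, 0, 0, 0]]]'

```text
time_s: 18.3
tool_pos: [512.1, 16.3, 147.5]
tcp_rot: [180.0, -0.0, 175.4]
ft_force: [-0.5, 0.3, -1.2]
grip_width: 8.8
```

Emit:
step_arm --deltas '[[[255, 0, 0, 0.001, 0, 0, 0], [255, 0, 0, 0.002, 0, 0, 0], [255, 0, 0, 0.002, 0, 0, 0]]]'

```text
time_s: 18.6
tool_pos: [512.0, 16.3, 145.4]
tcp_rot: [-180.0, -0.0, 175.4]
ft_force: [0.4, -0.1, -0.5]
grip_width: 8.7
```

```bash
python3 - <<'E'
from m import *
f=grab_frame("scene");save(f,"s18");crop(f,220,165,50,45,12,"s18");print(sense()["moment"])
E
```

```text
[0.01219616 0.08330219 0.02644576]
```

View pics/s18.png

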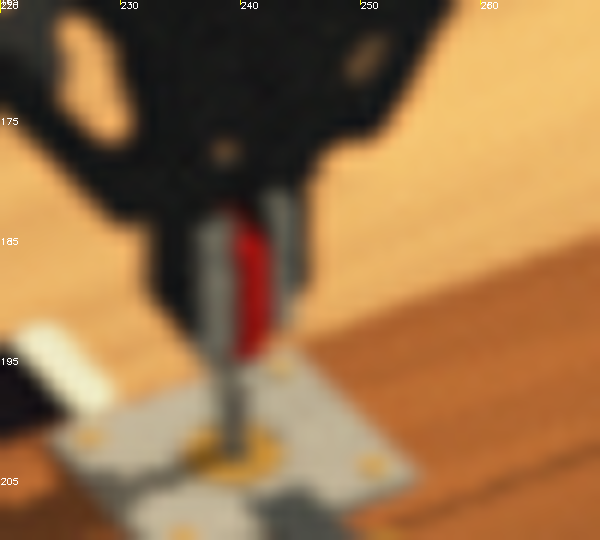

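Emit:
step_arm --deltas '[[[255, 0, 0, 0.001, 0, 0, 0], [255, 0, 0, 0.002, 0, 0, 0], [255, 0, 0, 0.003, 0, 0, 0], [255, 0, 0, 0.003, 0, 0, 0]]]'

```text
time_s: 19.05
tool_pos: [512.0, 16.3, 142.4]
tcp_rot: [180.0, -0.0, 175.4]
ft_force: [-1.3, -0.0, -1.8]
grip_width: 8.4
```

Emit:
step_arm --deltas '[[[255, 0, 0, 0.001, 0, 0, 0], [255, 0, 0, 0.002, 0, 0, 0], [255, 0, 0, 0.002, 0, 0, 0]]]'

```text
time_s: 19.35
tool_pos: [512.1, 16.3, 140.5]
tcp_rot: [-180.0, -0.0, 175.4]
ft_force: [-2.4, -0.7, 4.0]
grip_width: 8.6
```

Emit:
step_arm --deltas '[[[255, 0, 0, 0.001, 0, 0, 0], [255, 0, 0, 0.002, 0, 0, 0], [255, 0, 0, 0.002, 0, 0, 0]]]'

```text
time_s: 19.65
tool_pos: [512.4, 16.4, 139.4]
tcp_rot: [-180.0, 0.0, 175.4]
ft_force: [-9.3, -0.7, 21.8]
grip_width: 8.3
```

Emit:
step_arm --deltas '[[[255, 0.0005, 0, -0.0006, 0, 0, 0], [255, 0.002, 0, -0.0006, 0, 0, 0], [255, 0.0025, 0, -0.0006, 0, 0, 0]]]'

```text
time_s: 19.95
tool_pos: [510.4, 16.5, 139.6]
tcp_rot: [180.0, 0.1, 175.4]
ft_force: [2.2, -0.9, 6.4]
grip_width: 8.4
```

Emit:
step_arm --deltas '[[[255, -0.001, 0, 0.0003, 0, 0, 0], [255, -0.0025, 0, 0.0004, 0, 0, 0], [255, -0.0035, 0, 0.0004, 0, 0, 0]]]'

```text
time_s: 20.25
tool_pos: [512.6, 16.4, 138.8]
tcp_rot: [-180.0, -0.1, 175.4]
ft_force: [-10.5, 1.3, 14.0]
grip_width: 8.5
```

Emit:
step_arm --deltas '[[[255, 0.0015, 0, 0.0002, 0, 0, 0], [255, 0.003, 0, 0.0002, 0, 0, 0], [255, 0.004, 0, 0.0004, 0, 0, 0]]]'

```text
time_s: 20.55
tool_pos: [510.1, 16.6, 138.7]
tcp_rot: [180.0, 0.1, 175.4]
ft_force: [7.1, -0.2, 2.4]
grip_width: 8.6
```

Emit:
step_arm --deltas '[[[255, -0.001, 0, 0.0005, 0, 0, 0], [255, -0.002, 0, 0.0008, 0, 0, 0], [255, -0.003, 0, 0.001, 0, 0, 0]]]'

```text
time_s: 20.85
tool_pos: [511.6, 16.3, 137.1]
tcp_rot: [-180.0, -0.1, 175.4]
ft_force: [-4.2, 1.2, 4.5]
grip_width: 8.1
```

Emit:
step_arm --deltas '[[[255, 0.0005, 0, 0.0005, 0, 0, 0], [255, 0.0005, 0, 0.001, 0, 0, 0], [255, 0.0005, 0, 0.0015, 0, 0, 0]]]'

```text
time_s: 21.15
tool_pos: [511.4, 16.4, 135.6]
tcp_rot: [180.0, -0.0, 175.4]
ft_force: [-2.6, 0.5, 2.6]
grip_width: 8.4
```

Emit:
step_arm --deltas '[[[255, 0.0003, 0, 0.0008, 0, 0, 0], [255, 0.0003, 0, 0.0015, 0, 0, 0], [255, 0.0003, 0, 0.002, 0, 0, 0]]]'

```text
time_s: 21.45
tool_pos: [511.4, 16.4, 133.8]
tcp_rot: [180.0, -0.0, 175.4]
ft_force: [-1.8, 0.8, 5.1]
grip_width: 8.5
```

Emit:
step_arm --deltas '[[[255, 0, 0, 0.0005, 0, 0, 0], [255, 0, 0, 0.001, 0, 0, 0]]]'

```text
time_s: 21.65
tool_pos: [511.3, 16.4, 132.8]
tcp_rot: [180.0, -0.0, 175.4]
ft_force: [-1.3, 0.5, 1.0]
grip_width: 8.5
```

Emit:
step_arm --deltas '[[[255, 0, 0, 0.0004, 0, 0, 0], [255, 0, 0, 0.0008, 0, 0, 0]]]'

```text
time_s: 21.85
tool_pos: [511.4, 16.3, 132.1]
tcp_rot: [-180.0, -0.0, 175.4]
ft_force: [-2.4, -0.4, 8.5]
grip_width: 8.4
```

Emit:
step_arm --deltas '[[[255, 0, 0, 0.0004, 0, 0, 0], [255, 0, 0, 0.0006, 0, 0, 0]]]'

```text
time_s: 22.05
tool_pos: [511.4, 16.4, 131.6]
tcp_rot: [-180.0, -0.0, 175.4]
ft_force: [-4.5, -0.2, 8.2]
grip_width: 8.3
```

Second pair reached with an 8 N push. Rocking now.

Emit:
step_arm --deltas '[[[255, 0.001, 0, 0.0003, 0, 0, 0], [255, 0.002, 0, 0.0003, 0, 0, 0], [255, 0.0025, 0, 0.0003, 0, 0, 0]]]'

```text
time_s: 22.35
tool_pos: [510.3, 16.5, 131.8]
tcp_rot: [180.0, 0.2, 175.4]
ft_force: [7.4, -1.6, 0.9]
grip_width: 8.3
```

Emit:
step_arm --deltas '[[[255, -0.0015, 0, 0.0002, 0, 0, 0], [255, -0.003, 0, 0.0003, 0, 0, 0], [255, -0.004, 0, 0.0003, 0, 0, 0]]]'

```text
time_s: 22.65
tool_pos: [512.2, 16.4, 131.2]
tcp_rot: [-180.0, -0.1, 175.4]
ft_force: [-13.3, 0.3, 21.6]
grip_width: 8.6
```

Emit:
step_arm --deltas '[[[255, 0.001, 0, 0, 0, 0, 0], [255, 0.0025, 0, 0, 0, 0, 0], [255, 0.004, 0, 0.0003, 0, 0, 0]]]'

```text
time_s: 22.95
tool_pos: [510.2, 16.6, 131.3]
tcp_rot: [180.0, 0.2, 175.4]
ft_force: [7.8, 0.0, 7.0]
grip_width: 8.5
```

Emit:
step_arm --deltas '[[[255, -0.001, 0, 0.0003, 0, 0, 0], [255, -0.002, 0, 0.0006, 0, 0, 0], [255, -0.003, 0, 0.0006, 0, 0, 0]]]'

```text
time_s: 23.25
tool_pos: [511.6, 16.5, 130.2]
tcp_rot: [-180.0, -0.0, 175.4]
ft_force: [-6.4, -0.1, 6.7]
grip_width: 8.6
```

Emit:
step_arm --deltas '[[[255, 0.001, 0, 0.0004, 0, 0, 0], [255, 0.001, 0, 0.0008, 0, 0, 0], [255, 0.001, 0, 0.0012, 0, 0, 0]]]'

```text
time_s: 23.55
tool_pos: [511.1, 16.6, 128.9]
tcp_rot: [180.0, 0.0, 175.4]
ft_force: [-0.5, 1.2, 5.1]
grip_width: 8.6
```

Emit:
step_arm --deltas '[[[255, 0, 0, 0.0007, 0, 0, 0], [255, 0, 0, 0.0014, 0, 0, 0], [255, 0, 0, 0.002, 0, 0, 0]]]'

```text
time_s: 23.85
tool_pos: [511.1, 16.6, 126.8]
tcp_rot: [180.0, 0.0, 175.4]
ft_force: [1.1, 2.4, 3.0]
grip_width: 8.8
```

Emit:
step_arm --deltas '[[[255, 0, 0, 0.0007, 0, 0, 0], [255, 0, 0, 0.0014, 0, 0, 0], [255, 0, 0, 0.002, 0, 0, 0]]]'

```text
time_s: 24.15
tool_pos: [511.0, 16.4, 124.7]
tcp_rot: [180.0, 0.0, 175.4]
ft_force: [-0.0, -1.3, 3.4]
grip_width: 8.5
```

Emit:
step_arm --deltas '[[[255, 0, 0, 0.0007, 0, 0, 0], [255, 0, 0, 0.0014, 0, 0, 0], [255, 0, 0, 0.002, 0, 0, 0]]]'

```text
time_s: 24.45
tool_pos: [511.0, 16.5, 122.8]
tcp_rot: [180.0, 0.0, 175.4]
ft_force: [1.0, 1.0, 7.8]
grip_width: 8.4
```

Emit:
step_arm --deltas '[[[255, 0, 0, 0.0004, 0, 0, 0], [255, 0, 0, 0.0008, 0, 0, 0], [255, 0, 0, 0.0008, 0, 0, 0]]]'

```text
time_s: 24.75
tool_pos: [510.9, 16.3, 121.8]
tcp_rot: [180.0, 0.0, 175.4]
ft_force: [3.4, 0.2, -0.4]
grip_width: 8.6
```

Emit:
step_arm --deltas '[[[255, 0, 0, 0.0004, 0, 0, 0], [255, 0, 0, 0.0008, 0, 0, 0], [255, 0, 0, 0.0008, 0, 0, 0]]]'

```text
time_s: 25.05
tool_pos: [510.9, 16.4, 121.1]
tcp_rot: [180.0, 0.0, 175.4]
ft_force: [2.8, 1.5, 0.3]
grip_width: 8.7
```

Emit:
step_arm --deltas '[[[255, 0, 0, 0.0004, 0, 0, 0], [255, 0, 0, 0.0006, 0, 0, 0]]]'

```text
time_s: 25.25
tool_pos: [510.9, 16.4, 120.6]
tcp_rot: [180.0, 0.0, 175.4]
ft_force: [1.8, -0.8, 6.2]
grip_width: 8.4
```

Emit:
step_arm --deltas '[[[255, 0, 0, 0.0003, 0, 0, 0], [255, 0, 0, 0.0006, 0, 0, 0]]]'

```text
time_s: 25.45
tool_pos: [511.0, 16.4, 120.4]
tcp_rot: [-180.0, 0.0, 175.4]
ft_force: [-1.9, -1.6, 19.7]
grip_width: 8.8
```

Emit:
step_arm --deltas '[[[255, 0, 0, 0, 0, 0, 0], [255, 0, 0, 0, 0, 0, 0]]]'

```text
time_s: 25.65
tool_pos: [511.0, 16.4, 120.5]
tcp_rot: [-180.0, 0.0, 175.4]
ft_force: [-0.7, -0.5, 16.7]
grip_width: 8.5
```

```bash
python3 - <<'E'
from m import *
f=grab_frame("scene");save(f,"s19");crop(f,215,165,60,55,10,"s19");print(sense()["moment"],sense()["ft_force"])
E
```

```text
[-0.10825103  0.28406813 -0.08333598] [-1.55290729  0.24713431 15.13589868]
```

View pics/s19.png

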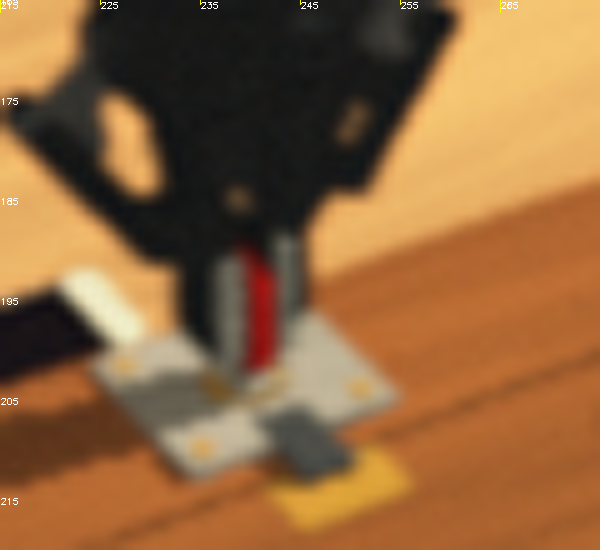

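Emit:
step_arm --deltas '[[[255, 0, 0, 0, 0, 0, 0.06], [255, 0, 0, 0, 0, 0, 0.14], [255, 0, 0, 0, 0, 0, 0.22], [255, 0, 0, 0, 0, 0, 0.3], [255, 0, 0, 0, 0, 0, 0.3]]]' --newtons 120

```text
time_s: 26.2
tool_pos: [510.9, 16.2, 120.5]
tcp_rot: [-180.0, 0.0, 158.1]
ft_force: [-2.0, -2.3, 16.7]
grip_width: 8.3
```

```bash
python3 - <<'E'
from m import *
s=sense();print(s["moment"],s["ft_force"],s["joints"])
E
```

```text
[-0.3630669   0.54076162  0.01849482] [-1.96158875 -2.27224227 16.69299736] [ 27.64867486  27.64274249 -40.35599335 113.72533216  24.25523697
  47.16705393  41.70330296]
```

Emit:
step_arm --deltas '[[[255, 0, 0, 0, 0, 0, 0.1], [255, 0, 0, 0, 0, 0, 0.2], [255, 0, 0, 0, 0, 0, 0.3], [255, 0, 0, 0, 0, 0, 0.4], [255, 0, 0, 0, 0, 0, 0.4]]]'

```text
time_s: 26.7
tool_pos: [510.6, 16.1, 120.5]
tcp_rot: [-179.9, 0.0, 135.1]
ft_force: [-5.1, -2.5, 18.6]
grip_width: 8.4
```

```bash
python3 - <<'E'
from m import *
s=sense();print(s["moment"],s["ft_force"])
f=grab_frame("scene");save(f,"s20");crop(f,215,165,60,55,10,"s20")
E
```

```text
[-0.63973372  1.17025602  0.01969242] [-5.11058602 -2.54903939 18.60943846]
```

View pics/s20.png

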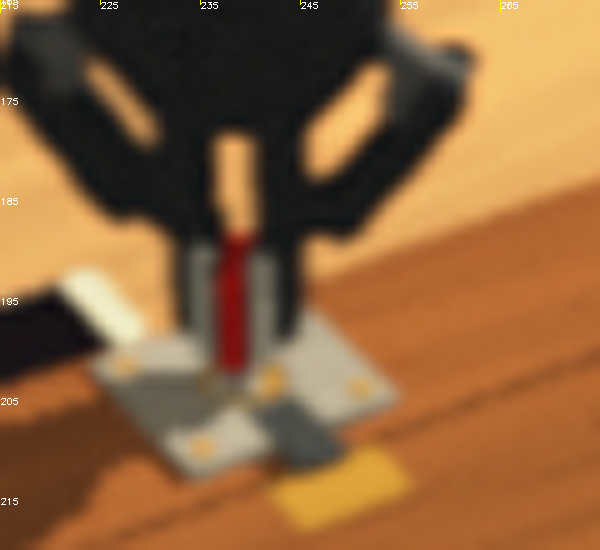

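Emit:
step_arm --deltas '[[[255, 0.0002, -0.0007, -0.0001, 0, 0, 0.1], [255, 0.0002, -0.0007, -0.0001, 0, 0, 0.2], [255, 0.0002, -0.0007, -0.0001, 0, 0, 0.3], [255, 0.0002, -0.0007, -0.0001, 0, 0, 0.4], [255, 0.0002, -0.0007, -0.0001, 0, 0, 0.4]]]'

```text
time_s: 27.25
tool_pos: [510.0, 16.0, 120.5]
tcp_rot: [-180.0, 0.0, 112.2]
ft_force: [-1.9, -0.3, 15.0]
grip_width: 8.0
```

```bash
python3 - <<'E'
from m import *
s=sense();print(s["moment"],s["ft_force"],s["tcp_rot"])
E
```

```text
[-0.19410532  0.73974618  0.0188782 ] [-1.87295489 -0.32004554 14.9570326 ] [-1.79967813e+02  2.47045181e-02  1.12183997e+02]
```

Emit:
step_arm --deltas '[[[255, 0.0001, -0.0002, 0, 0, 0, 0.1], [255, 0.0001, -0.0003, 0, 0, 0, 0.2], [255, 0.0001, -0.0003, 0, 0, 0, 0.3], [255, 0.0001, -0.0003, 0, 0, 0, 0.4], [255, 0.0001, -0.0003, 0, 0, 0, 0.4]]]'

```text
time_s: 27.75
tool_pos: [510.0, 16.1, 120.5]
tcp_rot: [180.0, 0.0, 89.3]
ft_force: [-2.2, -1.2, 13.7]
grip_width: 8.2
```

```bash
python3 - <<'E'
from m import *
s=sense();print(s["moment"],s["ft_force"],s["tcp_rot"])
E
```

```text
[-0.06596502  0.33240113  0.07214281] [-2.19162012 -1.21922595 13.69837886] [1.79987440e+02 1.69555151e-02 8.92728033e+01]
```

Emit:
step_arm --deltas '[[[255, 0, -0.0003, 0, 0, 0, 0.08], [255, 0, -0.0003, 0, 0, 0, 0.16], [255, 0, -0.0003, 0, 0, 0, 0.22], [255, 0, -0.0003, 0, 0, 0, 0.22]]]'

```text
time_s: 28.15
tool_pos: [509.7, 16.2, 120.6]
tcp_rot: [180.0, 0.0, 76.8]
ft_force: [-1.1, 0.1, 13.2]
grip_width: 8.5
```

```bash
python3 - <<'E'
from m import *
s=sense();print(s["moment"],s["ft_force"],s["tcp_rot"])
E
```

```text
[0.12446281 0.23963932 0.11724297] [-1.10072804  0.14305277 13.19576652] [1.79981726e+02 3.32855648e-03 7.67581607e+01]
```

Emit:
step_arm --deltas '[[[255, 0, -0.0002, 0, 0, 0, 0.05], [255, 0, -0.0002, 0, 0, 0, 0.1], [255, 0, -0.0002, 0, 0, 0, 0.1]]]'

```text
time_s: 28.45
tool_pos: [509.5, 16.2, 120.5]
tcp_rot: [180.0, -0.0, 71.1]
ft_force: [-0.2, 0.7, 12.3]
grip_width: 8.1
```

```bash
python3 - <<'E'
from m import *
s=sense();print(s["moment"],s["ft_force"],s["tcp_rot"])
f=grab_frame("scene");save(f,"s21");crop(f,215,165,60,55,10,"s21")
s=sense();print(s["moment"])
E
```

```text
[0.11750882 0.19316244 0.15901389] [-0.19795869  0.70832627 12.2730405 ] [ 1.79979397e+02 -2.64405578e-03  7.10524250e+01]
[0.08058436 0.20140962 0.14895219]
```

View pics/s21.png

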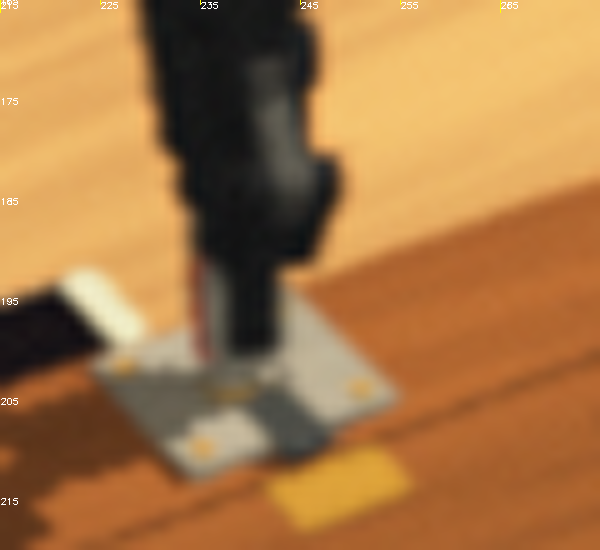

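The bolt has drawn clear of the strike plate. Turning a little further to feel the stop.

Emit:
step_arm --deltas '[[[255, 0, -0.0001, 0, 0, 0, 0.05], [255, 0, -0.0001, 0, 0, 0, 0.08], [255, 0, -0.0001, 0, 0, 0, 0.08], [255, 0, -0.0001, 0, 0, 0, 0.08]]]'

```text
time_s: 28.9
tool_pos: [509.5, 16.1, 120.6]
tcp_rot: [180.0, 0.0, 66.6]
ft_force: [-0.3, -0.2, 13.3]
grip_width: 8.3
```

```bash
python3 - <<'E'
from m import *
s=sense();print(s["moment"],s["ft_force"],s["tcp_rot"])
f=grab_frame("scene");save(f,"s22");crop(f,190,80,160,120,5,"s22")
s=sense();print(s["moment"],s["tool_pos"],s["grip_width"])
E
```

```text
[-0.07937992  0.14942736  0.27182498] [-0.27469541 -0.24101577 13.25455476] [1.79971736e+02 1.88981449e-03 6.65821048e+01]
[-0.07948486  0.07469813  0.21109017] [509.47167293  16.15082924 120.53740334] 8.099843233982298
```

View pics/s22.png

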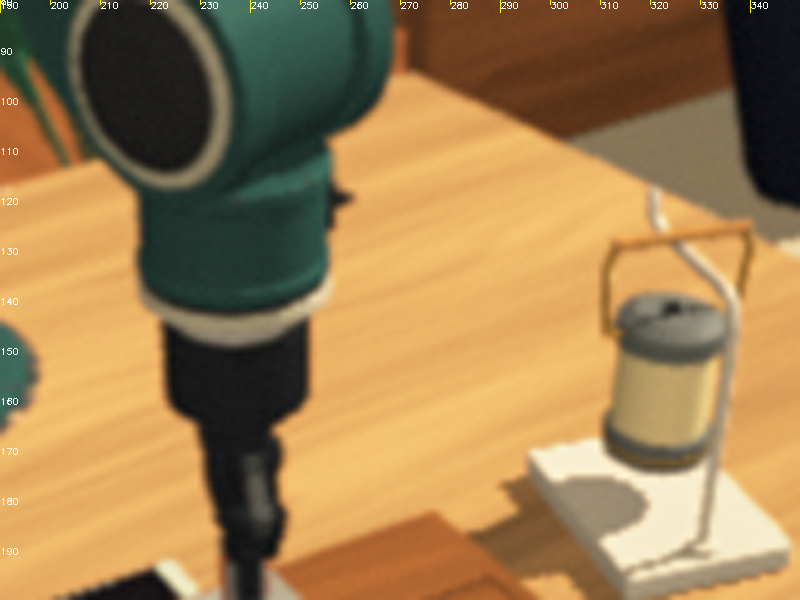

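The moment has risen to about 0.24 N m, past the spring's 0.1 N m, so the plug is at its stop. The lantern still hangs. Holding briefly, then handing in.

Emit:
step_arm --deltas '[[[255, 0, 0, 0, 0, 0, 0], [255, 0, 0, 0, 0, 0, 0], [255, 0, 0, 0, 0, 0, 0], [255, 0, 0, 0, 0, 0, 0]]]'

```text
time_s: 29.35
tool_pos: [509.5, 16.1, 120.5]
tcp_rot: [180.0, -0.0, 66.6]
ft_force: [0.6, -0.9, 13.8]
grip_width: 8.3
```

```bash
python3 - <<'E'
from m import *
s=sense();print(s["time_s"],s["moment"],s["ft_force"],s["tcp_rot"],s["tool_pos"],s["grip_width"])
print(hand_in())
E
```

```text
29.35 [-0.00934523  0.11572955  0.25595981] [ 0.62079829 -0.86990533 13.76635184] [ 1.79975845e+02 -2.12220430e-03  6.65788566e+01] [509.48134883  16.13048803 120.54050872] 8.33792507745484
the job is handed in; nothing more can be done
None
```

The lantern hangs by its bar on the white stand's hook, and the key is fully home in the chest's lock, turned clockwise to its stop and still gripped. I handed in at 29.4 s; no verdict came back.

- **Lantern:** the last scene picture shows it hanging upright and free of the gripper.
- **Key insertion:** I rocked it past both pairs of pins. The highest push I read on the pins was about 22 N, which is over the 8–12 N you advised but under the 25 N forcing limit. The key then met a hard stop at the expected height, with the tool at 120.5 mm.
- **Turn:** the hand turned about 1.90 rad. The resisting moment rose to about 0.25 N m, well above the spring's 0.1 N m, so I take the plug to be at its stop. I could not read the lock angle directly. In the picture the bolt is clear of the flap's strike plate.
- **Hold:** the key is held at 120 N grip with about 14 N down.
- **Phone, book and mug:** nothing I did touched them, but I did not measure their positions at the end.

The scene camera showed the key about 2 mm off its expected place in the hand. I split the difference, and it went into the slot without touching the rim.

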